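# Hold the photometer's filter lever at the third click

### The job

Use the blade of the spatula to lever up the photometer's grey hood from under its front lip (do not lift it with the gripper) and swing it fully open until it stands upright or beyond, then lay the spatula back down flat, on its rest or on the bench. Then with the gripper itself push the sprung red-posted filter lever from its rest to the third click, not running on past the fourth, and finish while still holding it there with the gripper, because it springs back if let go. Leave the beaker, dropper bottle and brass weight where they stand.

Things in the scene. Friction and masses are not known exactly. Their poses are not given: they have to be found in the camera images.
- lip (a point): Middle of the hood's lower outer front edge (orange mark); moves with the hood. Closed: 58 mm above the bench, over an 8 mm high slot as wide as the hood (172 mm) above the deck (50 mm high, reaching 20 mm further forward). Behind it a 3 mm thick front skirt, then the hollow hood, open below; roof 41 mm above the lip. First 25 mm behind the lip: empty deck.
- hinge (a point): Middle of the hood's hinge line, 66 mm above the bench, on the fixed white photometer (220 x 190 mm, 50 mm high). Frame of the photometer: x from front lip to back (turned at most 0.25 rad from straight ahead of the robot), y left along the hinge, z up. The closed lip is 130 mm in front (-x) and 8 mm below. Photometer may stand left or right, the spatula on the other side.
- hood (a joint): Hood angle, rad: 0 closed, 1.57 upright, 1.75 fully open against its stop; it rotates about the hinge line, front lip going up and then back. Starts at 0 to 0.04. A stiff hinge: it stays where left; about 1 to 2 N up at the lip moves it.
- pivot (a point): Fixed point at deck level (50 mm) on the vertical axis of the filter lever, on the photometer's middle line, 30 mm in front of the hinge line. Frame as hinge. A pin wheel of 43 mm radius, top 62 mm above the bench, turns about it; a pawl housing 72 mm high stands 51 to 77 mm to its left.
- post (a point): Red upright round post at the lever's end, 12 mm diameter, 62 to 92 mm above the bench; this point is on its axis at 77 mm. Circles the pivot at 65 mm radius: at rest 55 mm in front (-x) and 34 mm left (+y) of it, advancing anticlockwise seen from above, so to the right (-y). With the hood open, no obstacle beside it above 66 mm for 40 mm to each side.
- lever (a joint): Lever angle, rad: 0 at rest, limit 1.1. Spring-return (4 N at the post at rest, 6 N at the third click); five click pins add bumps of about 3 N: load climbs, falls as a pin slips by, jumps up when the pawl drops into the notch. Pins pass at 0.12, 0.34, 0.56, 0.78, 1.00; notches of clicks 1, 2, 3: 0.23, 0.45, 0.67 (14 mm of post travel per click). Deck dots mark rest and notches.
- grip (a point): Grip point of the spatula: on the wooden handle (90 x 11 wide x 14 mm high), at its centre height, 35 mm behind its front end. Frame: x along the spatula to the blade's tip, z up. It starts on a white rest, 31 mm above the bench; rest supports begin 37 mm behind and 49 mm ahead of here; base plate 6 mm high, 50 mm wide. About 60 g.
- tip (a point): Middle of the end of the steel blade (85 mm long beyond the handle, 16 mm wide, 3 mm thick, at mid height of the handle), 120 mm ahead of grip.
- spatula: Spatula with wooden handle and flat steel blade, 175 mm long; origin on the underside, below the front end of the handle; x towards the blade's tip.
- beaker: glass beaker, 70 mm across, 85 mm tall; bystander, origin at the centre of its underside
- dropper: small white dropper bottle, 32 mm across, 70 mm tall; bystander, origin at the centre of its underside
- weight: brass balance weight, 36 mm across, 44 mm tall; bystander, origin at the centre of its underside
Things that resemble listed ones, but are neither listed nor needed, are in the scene too. What is meant by the spatula is not purple, and is the larger of those in its own colour.

How it is judged (in metres and radians):
On the way, in this order (a step that is already met when the one before it is completed fails the run):
1. the blade lifts the hood (value of joint hood between 0.2 and 1.2 rad and contact force between spatula and hood above 0.2 N), for 0.1 s.
2. the hood is swung fully open (upright or beyond) (value of joint hood above 1.45 rad), for 0.1 s.
3. the spatula lies down, let go, hood open (value of joint hood above 1.45 rad and height (world z) of each of grip, tip below 0.05 m and contact force between the fingers and spatula below 0.05 N and linear speed of spatula below 0.02 m/s), for 0.2 s.
4. the gripper holds the lever at the third click (value of joint lever between 0.58 and 0.77 rad and contact force between the fingers and lever above 1 N), for 1 s.
At the end, for the whole second after the job is handed in: The gripper's fingers still bear on the lever (over 1 N) and keep it at rest in the third notch (0.58 to 0.77 rad); the hood stands open (over 1.45 rad); the spatula lies let go and low (grip and tip below 50 mm height), at rest and clear of the lever (all of step 3 and all of step 4 and velocity of joint lever between -0.1 and 0.1 rad/s and contact force between spatula and lever below 0.05 N); the arm keeps its last pose, push and grip.
It fails at once if the lever runs past the fourth click (value of joint lever above 0.8 rad).
It fails at once if the gripper itself pushes the hood while it is not yet open (value of joint hood below 1.4 rad and contact force between any of the fingers, the arm and hood above 1 N).
It fails at once if the lever is moved with the spatula (contact force between spatula and lever above 0.5 N).
It fails at once if the beaker, dropper bottle or weight is shifted (distance of any of beaker, dropper, weight from where it was at the start of the episode above 0.03 m).
It also fails if it takes over 72 s, if anything falls off the work surface, if the arm or the gripper's body presses on something with over 40 N, if the wrist force passes 120 N, or if a joint passes its speed limit or range.

### The arm

A 6-joint arm with a two-finger parallel gripper is mounted at the origin on the work surface. World frame = base frame: x ahead of the robot, y to its left, z up, the work surface at z = 0. Lengths are in mm, angles in rad, forces in N, time in s.
With the tool pointing down it reaches from about 350 to 775 mm from the base axis. Payload 7.3 kg.
Tool frame: the origin (TCP) lies between the finger pads; the fingertips stand 22 mm ahead of it and the grasp point (between the pads) lies 3 mm ahead of it (nose_length is the distance from the TCP to the fingertips, in mm); z points along the fingers, y is the direction in which the jaws open and shut (so a half turn about z gives the same grasp; the last joint's range is limited). The gripper opens to 92 mm and grips with 3 to 60 N. Pads are 19 mm wide; open, the fingers measure 130 mm over their backs; the gripper's body (75 mm by 190 mm) begins 47 mm behind the grasp point.
Start: joints at [-1.452, 0.342, 1.524, -0, 1.275, -0.146], TCP at [137.423, -506.713, 248.741] pointing down, gripper open.
Joint ranges: [-2.53, 2.53], [-0.77, 2.02], [0.04, 2.7], [-1, 4.14], [0.28, 2.66], [-3.11, 3.11]. Speed limits (rad/s): [2.57, 2.57, 3.14, 3.14, 3.14, 3.14].

### API

Orientations are given as [roll, pitch, yaw] about the fixed x, y, z axes, in that order (R = Rz(yaw) Ry(pitch) Rx(roll)).
In Python, from plant import get_obs, capture, close_job, nose_length gives the robot as it stands.
- The arm moves only by the tool step_arm, never from a script. Its argument "increments" is text: rows parted by semicolons, each of 7 numbers parted by spaces: the turn, a rotation vector about the tool's x, y, z in rad, then the shift along the tool's x, y, z in mm, then the opening, from -1 (shut) to 1 (fully open). A call has 1 to 20 rows; each row is the pose to reach, as a shift and turn from the pose commanded when the call began, along the tool's axes at that moment; what a row does not reach only later rows make up. A row lasts 1/8 s, in which the tool goes at most 62.5 mm and 10.7 degrees, less where a joint would pass 70% of its speed; a pose out of reach is approached as far as the arm can. A call with a gripper value outside its range is refused whole. The fingers move at their own pace and stop on an object; the grip force is fixed at half the most. Time passes only in rows, so rows that repeat a pose let the fingers close. It gives the time, the measured TCP pose, the force and the opening at its end, in the units of the state.
- get_obs(): the state, without advancing time (a new reading comes with each control period).
- capture(name): name is "scene" or "top" or "wrist"; returns a dict with "frame" (420x560x3 uint8, red, green, blue), "K" (3x3 intrinsics, pixels), "extrinsics" (4x4, takes a point from world to camera coordinates); the wrist camera has in their place "tool_from_camera" (4x4, takes a point from camera to tool coordinates, whose origin is the TCP and whose axes are the flange's). Camera axes: x right, y down, z forward; pixel columns grow to the right and rows downward; lengths in mm; the calibration is good to about 2 mm. The wrist camera is an equidistant fisheye: a pixel r from the principal point sees the ray r / f radians off the axis. A picture is of the moment at which its call begins: read the wrist's pose just before it. There is no depth.
- close_job(): hands the job in, once; it reports no verdict.
The state is a dict: "time": time; "joint_positions": joint angles; "dq": joint speeds; "tau": joint torques, N m; "tool_pos": TCP position; "tcp_rot": TCP orientation; "contact_force": force on the tool from outside, world axes, zero at the start; "moment": the same for the moment, N m; "grip_width": finger opening in mm.
Only numpy, scipy, OpenCV 4.12 (cv2) and the standard library are available. Lean on these libraries where they do the work, as an engineer would, in place of code of your own. Each camera call takes 0.05 s, during which the arm holds its last target.

## Working session

There is one attempt and no reset: what is moved stays moved. The work goes in short steps, Python scripts to look and compute and a tool call to move; the robot and the scene stay as the last step left them, time stands still between calls to the robot, and variables do not carry over. Pictures are saved under pics/ and viewed, and the job is handed in when it is done.

Besides the shell and the picture viewer there is one more tool, called after "Call:" as name(argument=value, ...) on one line, values as JSON. step_arm: Moves the arm, as the interface text tells. Its arguments: {"type":"object","properties":{"increments":{"type":"string"}},"required":["increments"]}

```bash
mkdir -p pics; ls
python3 - <<'E'
from plant import get_obs,capture,nose_length
import cv2,numpy as np
print(get_obs(), nose_length)
for n in ["scene","top","wrist"]:
    c=capture(n); cv2.imwrite(f"pics/{n}0.png",c["frame"][:,:,::-1]); print(n,{k:np.round(v,3).tolist() for k,v in c.items() if k!="frame"})
E
```

```text
pics
{'time': 0.0, 'joint_positions': array([-1.45197951e+00,  3.42725627e-01,  1.52500912e+00, -3.33165095e-05,
        1.27540200e+00, -1.45971858e-01]), 'dq': array([ 1.65781788e-03,  5.33845359e-05,  1.77627952e-03,  9.01664347e-04,
       -3.36797676e-04,  2.59689111e-04]), 'tau': array([-1.73217118e-04, -4.31237948e+01, -2.44224787e+01,  7.18365703e-02,
        5.58960834e-02, -1.28235056e-04]), 'tool_pos': array([ 137.3771764 , -506.32138344,  248.04618767]), 'tcp_rot': array([-3.14006034e+00, -1.93075440e-04,  2.64798254e-01]), 'contact_force': array([-0.69826411, -0.48678023, -0.95132973]), 'moment': array([-0.00267331,  0.0043126 ,  0.05780236]), 'grip_width': 91.85864760665703} 22.0
scene {'K': [[431.24, 0.0, 274.49], [0.0, 431.24, 207.262], [0.0, 0.0, 1.0]], 'extrinsics': [[0.858, 0.513, 0.008, -507.457], [0.305, -0.496, -0.813, -97.536], [-0.413, 0.7, -0.582, 1507.382], [0.0, 0.0, 0.0, 1.0]]}
top {'K': [[386.198, 0.0, 273.801], [0.0, 386.198, 212.43], [0.0, 0.0, 1.0]], 'extrinsics': [[0.027, -0.999, -0.02, 1.27], [-0.988, -0.024, -0.154, 560.927], [0.153, 0.024, -0.988, 961.338], [0.0, 0.0, 0.0, 1.0]]}
wrist {'K': [[325.192, 0.0, 278.037], [0.0, 325.192, 204.118], [0.0, 0.0, 1.0]], 'tool_from_camera': [[0.0, -0.968, -0.251, 67.12], [1.0, 0.001, -0.001, -1.026], [0.001, -0.251, 0.968, -135.05], [0.0, 0.0, 0.0, 1.0]]}
```

View pics/scene0.png

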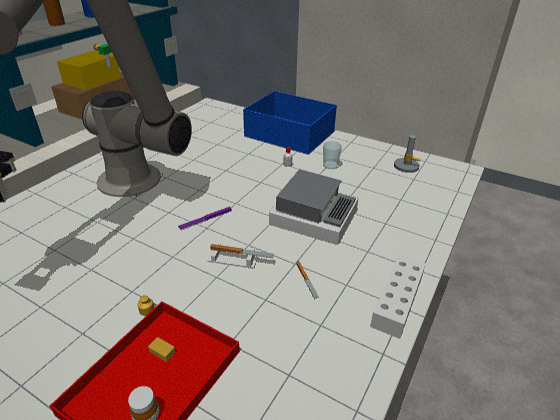

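View pics/top0.png

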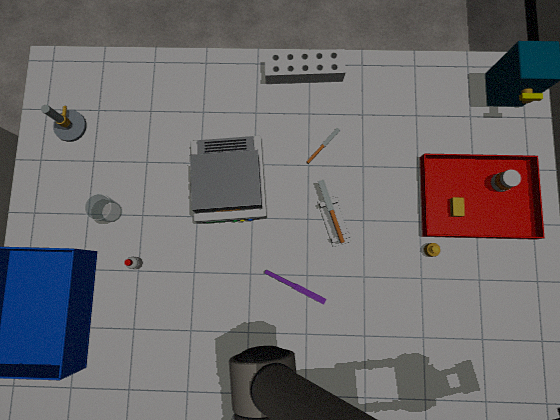

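View pics/wrist0.png

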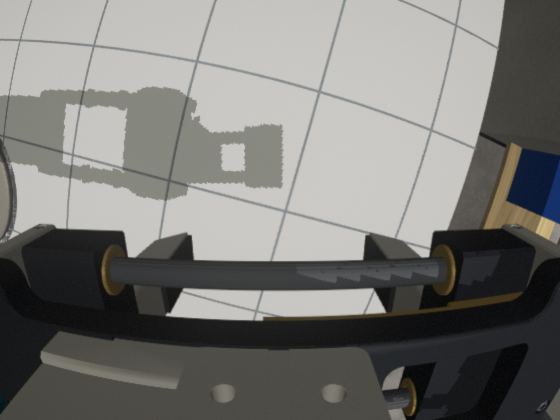

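The top view shows the photometer at px x190-266, y137-222. The spatula is on its rest with its tip near (320,182) and handle end near (342,242). The purple and small spatulas are decoys. Next I'll zoom in.

```bash
cat > h.py <<'E'
import numpy as np,cv2
from scipy.spatial.transform import Rotation as R
from plant import get_obs,capture
def px(c,p):
    E=c["extrinsics"];q=E[:3,:3]@np.asarray(p,float)+E[:3,3];u=c["K"]@q;return u[:2]/u[2]
def ray(c,uv):
    E=c["extrinsics"];Rt=E[:3,:3].T;o=-Rt@E[:3,3];d=Rt@np.linalg.inv(c["K"])@np.array([uv[0],uv[1],1.]);return o,d
def onz(c,uv,z):
    o,d=ray(c,uv);return o+d*(z-o[2])/d[2]
def wray(c,uv,pos,rot):
    K=c["K"];v=np.array([uv[0]-K[0,2],uv[1]-K[1,2]]);r=np.hypot(*v);t=r/K[0,0]
    d=np.array([*(v/max(r,1e-9)*np.sin(t)),np.cos(t)]);T=c["tool_from_camera"];Rw=R.from_euler('xyz',rot).as_matrix()
    return np.array(pos)+Rw@T[:3,3],Rw@(T[:3,:3]@d)
def wonz(c,uv,z,pos,rot):
    o,d=wray(c,uv,pos,rot);return o+d*(z-o[2])/d[2]
def wpx(c,p,pos,rot):
    T=c["tool_from_camera"];Rw=R.from_euler('xyz',rot).as_matrix();q=Rw.T@(np.array(p)-pos);q=T[:3,:3].T@(q-T[:3,3])
    t=np.arctan2(np.hypot(q[0],q[1]),q[2]);n=q[:2]/np.hypot(q[0],q[1]);return c["K"][:2,2]+c["K"][0,0]*t*n
E
python3 - <<'E'
import cv2
t=cv2.imread('pics/top0.png');s=cv2.imread('pics/scene0.png')
cv2.imwrite('pics/a.png',cv2.resize(t[120:260,180:360],None,fx=4.4,fy=4.2,interpolation=cv2.INTER_CUBIC)[:600,:800])
cv2.imwrite('pics/b.png',cv2.resize(s[165:275,200:360],None,fx=5,fy=5,interpolation=cv2.INTER_CUBIC))
E
```

```text
(no output)
```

View pics/a.png

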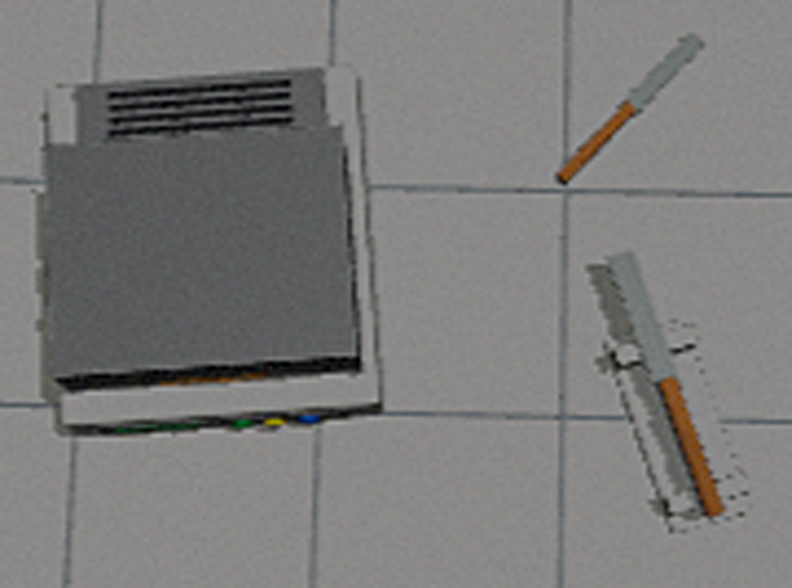

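View pics/b.png

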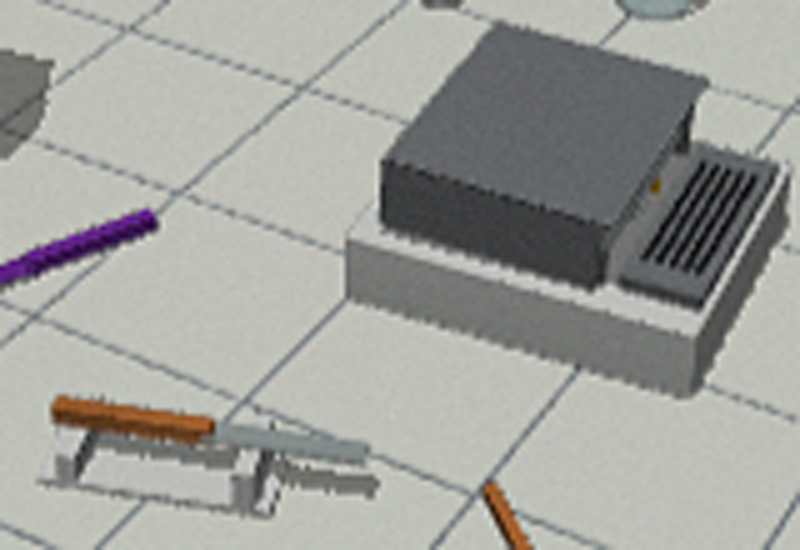

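Run:
```python
from h import *
c=capture("top");s=capture("scene")
f=c["frame"].astype(int)
def P(u,v,z): return onz(c,((u+.5)/4.4-.5+180,(v+.5)/4.2-.5+120),z)
for n,u,v,z in [("FL",62,425,50),("FR",381,403,50),("BR",356,67,50),("BL",46,88,50),("lip",212,379,58),("roofFL",55,381,99),("roofFR",360,360,99),("roofBR",340,126,99),("roofBL",47,146,99)]:
    print(n,P(u,v,z).round(1))
for nm,cc in (("top",c),("scene",s)):
    hsv=cv2.cvtColor(cc["frame"],cv2.COLOR_RGB2HSV)
    m=cv2.inRange(hsv,(5,120,60),(18,255,255))
    n,l,st,ce=cv2.connectedComponentsWithStats(m)
    for i in range(1,n):
        if st[i,4]>12:
            ys,xs=np.where(l==i);pts=np.stack([xs,ys],1).astype(np.float32)
            print(nm,st[i],ce[i].round(1),cv2.minAreaRect(pts))
            if st[i,4]<60: print(onz(cc,ce[i],58).round(1))
            else: print(onz(cc,ce[i],36).round(1))
# beaker etc
for n,uv in (("beaker base",(105,212)),("dropper",(136,262)),("weight",(432,250))): print(n,onz(c,uv,20).round(0))
```

```text
FL [532.8 222.1  50. ]
FR [551.   34.9  50. ]
BR [766.4  56.6  50. ]
BL [748.7 244.7  50. ]
lip [562.3 133.9  58. ]
roofFL [552.5 216.1  99. ]
roofFR [569.   45.3  99. ]
roofBR [711.4  61.4  99. ]
roofBL [695.4 229.3  99. ]
top [307 144  17  19  64] [315.4 153.1] ((315.2493896484375, 153.2327880859375), (2.8267478942871094, 22.711450576782227), 43.02506637573242)
[725.5 -91.3  36. ]
top [458 197   8  19  24] [463.2 204.1] ((463.5500183105469, 205.1500244140625), (18.97366714477539, 5.375872611999512), 71.56504821777344)
[ 591.5 -466.3   58. ]
top [330 210  14  33 125] [336.6 226. ] ((336.5858459472656, 225.97027587890625), (33.837772369384766, 3.670907497406006), 70.90650939941406)
[ 530.2 -148.2   36. ]
scene [ 43   0  18  26 291] [51.4 12. ] ((51.67647933959961, 12.20588207244873), (26.92145538330078, 12.369317054748535), 75.96376037597656)
[-2406.6  1471.8    36. ]
scene [  52   73   82   46 1182] [82.9 95.4] ((93.18768310546875, 94.47564697265625), (38.80836486816406, 75.90380096435547), 74.47589111328125)
[-697.8  384.8   36. ]
scene [210 244  33  10 157] [226.  248.4] ((225.909
[... 164 characters left out ...]
248291015625, 270.09552001953125), (18.834850311279297, 2.6336867809295654), 61.38954162597656)
[ 754.3 -141.4   58. ]
scene [148 336  27  13  44] [159.1 341.6] ((160.77622985839844, 341.6817321777344), (11.645237922668457, 26.01922607421875), 87.79740142822266)
[ 601.3 -480.6   58. ]
scene [149 351  20  11  23] [158.4 356.5] ((157.91648864746094, 356.3858947753906), (20.615528106689453, 3.007441759109497), 22.833654403686523)
[ 625.  -507.7   58. ]
scene [130 397  27  23 195] [144.3 412.9] ((144.62841796875, 410.46197509765625), (16.666187286376953, 29.393096923828125), 65.37643432617188)
[ 672.9 -600.1   36. ]
beaker base [555. 470.  20.]
dropper [424. 375.  20.]
weight [ 475. -398.   20.]
```

```bash
cat >> h.py <<'E'
def inc(pos,rpy,cmd=None):
    """increment from present pose to pos/rpy; cmd=(pos,rpy) overrides present"""
    if cmd is None:
        o=get_obs();cmd=(o["tool_pos"],o["tcp_rot"])
    A=R.from_euler('xyz',cmd[1]);B=R.from_euler('xyz',rpy)
    rv=(A.inv()*B).as_rotvec();d=A.inv().apply(np.array(pos)-cmd[0])
    print("turn",rv.round(4),"shift",d.round(1));return rv,d
E
python3 - <<'E'
from h import *
c=capture("top");s=capture("scene")
def P(u,v,z): return onz(c,((u+.5)/4.4-.5+180,(v+.5)/4.2-.5+120),z)
a=P(621,253,32.5);b=P(667,380,38);e=P(713,513,38)
print(a,b,e); d=a-e;print(np.arctan2(d[1],d[0]),np.hypot(*d[:2]),np.hypot(*(b-e)[:2]),np.hypot(*(a-b)[:2]))
# two-view triangulation of handle centroid
def tri(r1,r2):
    (o1,d1),(o2,d2)=r1,r2;A=np.stack([d1,-d2],1);t=np.linalg.lstsq(A,o2-o1,rcond=None)[0]
    return o1+d1*t[0],o2+d2*t[1]
print(tri(ray(c,(336.6,226)),ray(s,(226,248.4))))
inc([515,-150,260],[np.pi,0,.37])
E
```

```text
[ 653.05013417 -106.48430482   32.5       ] [ 571.34182299 -133.86673623   38.        ] [ 489.32131368 -161.08427255   38.        ]
0.32188079346449405 172.59282469337327 86.41850629719801 86.17450705520547
(array([ 530.48171899, -148.67501097,   33.17058915]), array([ 528.44897794, -150.33829707,   33.15155901]))
turn [-3.000e-04 -1.000e-04 -1.052e-01] shift [ 457.8 -245.4  -11.3]
```

Call:
step_arm(increments="0 0 -0.05 60 -32 0 1; 0 0 -0.05 115 -62 0 1; 0 0 -0.05 170 -92 0 1; 0 0 -0.05 225 -122 0 1; 0 0 -0.05 280 -152 0 1; 0 0 -0.05 335 -182 0 1; 0 0 -0.05 390 -212 0 1; 0 0 -0.05 440 -240 5 1; 0 0 -0.05 472 -251 10 1; 0 0 -0.05 472 -251 10 1; 0 0 -0.05 472 -251 10 1")

```text
time: 1.72
tool_pos: [526.8, -141.2, 238.5]
tcp_rot: [-3.141, 0.001, 0.315]
contact_force: [-0.7, -0.4, 1.2]
grip_width: 91.8
```

Run:
```python
from h import *
o=get_obs();print(o["tool_pos"],o["tcp_rot"],o["time"],o["joint_positions"].round(2))
c=capture("wrist");np.savez("w1.npz",pos=o["tool_pos"],rot=o["tcp_rot"],f=c["frame"])
cv2.imwrite("pics/w1.png",c["frame"][:,:,::-1])
print(wpx(c,[536,-147,31],o["tool_pos"],o["tcp_rot"]),wpx(c,[653,-106.5,31],o["tool_pos"],o["tcp_rot"]))
```

```text
[ 526.80832296 -141.17589723  238.5432262 ] [-3.14148173e+00  7.91070412e-04  3.14945222e-01] 1.725 [-0.4   0.39  1.48 -0.    1.27  0.85]
[287.18509878 177.95534149] [285.32417309  61.70331995]
```

View pics/w1.png

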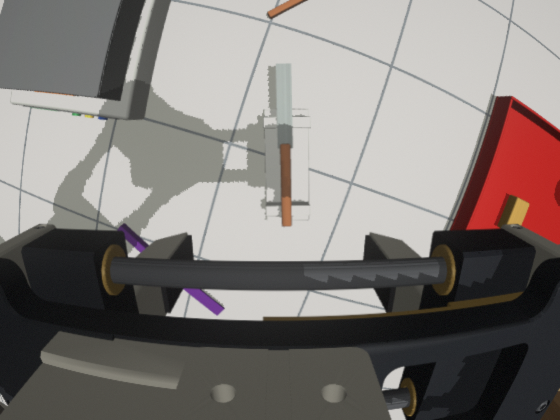

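The wrist view shows the spatula's tip at (283,64), the handle front near (285,143) and its end near (287,225). Measuring those next.

Run:
```python
from h import *
d=np.load("w1.npz");f=d["f"];pos,rot=d["pos"],d["rot"];c=capture("wrist")
hsv=cv2.cvtColor(f,cv2.COLOR_RGB2HSV);m=cv2.inRange(hsv,(3,110,40),(20,255,255));m[:130]=0;m[235:]=0;m[:,:270]=0;m[:,305:]=0
ys,xs=np.where(m>0);print(len(xs),ys.min(),ys.max())
for a,b in ((146,152),(180,186),(216,222)):
    k=(ys>=a)&(ys<=b);u=xs[k].mean();v=ys[k].mean();print((u,v),wonz(c,(u,v),38,pos,rot).round(1),[np.ptp(xs[ys==y])+1 for y in range(a,b,3)])
for n,uv,z in (("tip",(283.5,64),32.5),("front",(285.5,143),38),("back",(287,226),38)): print(n,wonz(c,uv,z,pos,rot).round(1))
for n,uv,z in (("deckFR",(118,116),50),("roofFR",(119,98),99),): print(n,wonz(c,uv,z,pos,rot).round(1))
cv2.imwrite("pics/w1c.png",cv2.resize(f[40:240,230:350,::-1],None,fx=3,fy=3,interpolation=cv2.INTER_CUBIC))
cv2.imwrite("pics/w1d.png",cv2.resize(f[0:140,0:200,::-1],None,fx=4,fy=4,interpolation=cv2.INTER_CUBIC))
```

```text
663 145 225
(np.float64(284.6551724137931), np.float64(148.91379310344828)) [ 565.2 -134.4   38. ] [np.int64(9), np.int64(8)]
(np.float64(285.5), np.float64(183.0)) [ 531.5 -146.5   38. ] [np.int64(8), np.int64(8)]
(np.float64(286.42105263157896), np.float64(218.94736842105263)) [ 494.3 -159.9   38. ] [np.int64(9), np.int64(8)]
tip [ 649.8 -105.5   32.5]
front [ 571.4 -133.3   38. ]
back [ 486.9 -163.    38. ]
deckFR [549.6  47.5  50. ]
roofFR [571.9  25.9  99. ]
```

View pics/w1c.png

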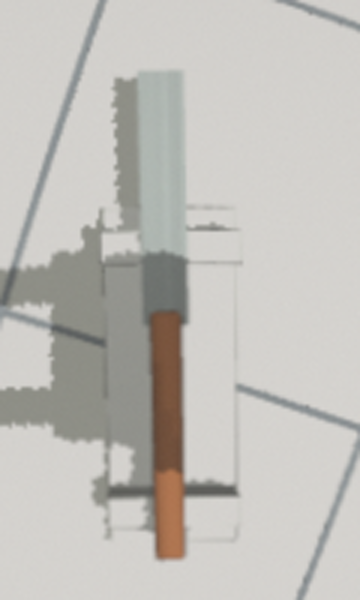

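View pics/w1d.png

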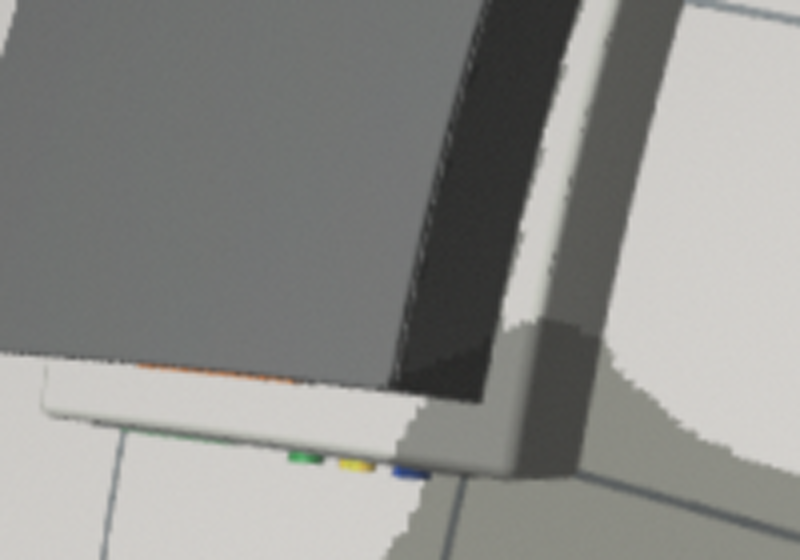

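Run:
```python
from h import *
d=np.load("w1.npz");pos,rot=d["pos"],d["rot"];c=capture("wrist")
print(wonz(c,(128.7,117.8),50,pos,rot), wonz(c,(54,93.2),58,pos,rot), wonz(c,(120.2,100),58,pos,rot),wonz(c,(97,96),99,pos,rot))
inc([552.5,-140,36],[np.pi,0,.338])
```

```text
[550.82731568  34.07992006  50.        ] [556.96588383 137.75341002  58.        ] [567.4214552   45.56643399  58.        ] [568.70042243  50.28683599  99.        ]
turn [ 0.0004 -0.0001 -0.0247] shift [ 25.1   6.2 203. ]
```

Call:
step_arm(increments="0 0 -0.024 25 6 30 1; 0 0 -0.024 25 6 70 1; 0 0 -0.024 25 6 110 1; 0 0 -0.024 25 6 145 1; 0 0 -0.024 25 6 170 1; 0 0 -0.024 25 6 188 1; 0 0 -0.024 25 6 198 1; 0 0 -0.024 25 6 203 1; 0 0 -0.024 25 6 203 1; 0 0 -0.024 25 6 203 1; 0 0 -0.024 25 6 203 -1; 0 0 -0.024 25 6 203 -1; 0 0 -0.024 25 6 203 -1; 0 0 -0.024 25 6 203 -1; 0 0 -0.024 25 6 203 -1; 0 0 -0.024 25 6 203 -1; 0 0 -0.024 25 6 203 -1; 0 0 -0.024 25 6 203 -1")

```text
time: 4.12
tool_pos: [552.9, -138.9, 35.7]
tcp_rot: [3.142, 0.0, 0.339]
contact_force: [0.7, 0.0, -0.3]
grip_width: 16.4
```

Run:
```python
from h import *
o=get_obs();print(o)
c=capture("wrist");cv2.imwrite("pics/w2.png",c["frame"][:,:,::-1])
```

```text
{'time': 4.125, 'joint_positions': array([-3.80510227e-01,  6.68462520e-01,  1.63456625e+00, -1.04608208e-04,
        8.38521895e-01,  8.51533687e-01]), 'dq': array([ 0.00309476, -0.00176673, -0.00064307,  0.00081779, -0.0002752 ,
        0.00054204]), 'tau': array([ 3.27851294e-04, -5.21223092e+01, -1.76341492e+01,  6.00448390e-02,
       -3.63831280e-02,  7.05764774e-05]), 'tool_pos': array([ 552.91808834, -138.90906683,   35.71648953]), 'tcp_rot': array([3.14150647e+00, 1.96684008e-05, 3.38822348e-01]), 'contact_force': array([ 0.65231662,  0.00790435, -0.26758228]), 'moment': array([-0.01906705,  0.01550095,  0.0255024 ]), 'grip_width': 16.350474847901243}
```

View pics/w2.png

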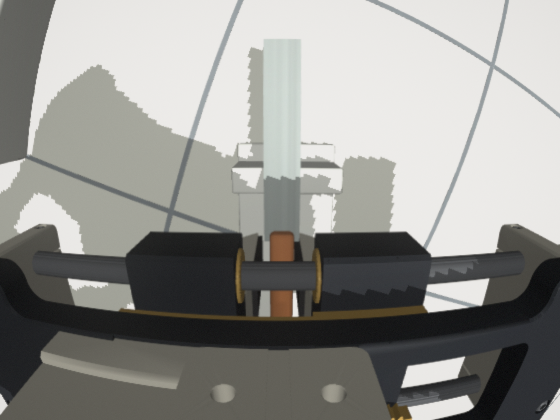

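The handle sits between the fingers, blade ahead, with the tip end at (282,40). The fingers need a little longer to close.

Call:
step_arm(increments="0 0 0 0 0 0 -1; 0 0 0 0 0 0 -1; 0 0 0 0 0 0 -1; 0 0 0 0 0 0 -1; 0 0 0 0 0 0 -1")

```text
time: 4.8
tool_pos: [552.9, -138.9, 35.7]
tcp_rot: [3.141, 0.0, 0.339]
contact_force: [0.0, 0.2, -1.0]
grip_width: 10.8
```

Call:
step_arm(increments="0 0 0 0 0 -10 -1; 0 0 0 0 0 -35 -1; 0 0 0 0 0 -65 -1; 0 0 0 0 0 -84 -1; 0 0 0 0 0 -84 -1")

```text
time: 5.42
tool_pos: [553.8, -139.2, 121.7]
tcp_rot: [3.139, -0.003, 0.339]
contact_force: [0.4, -0.1, -0.5]
grip_width: 10.5
```

Run:
```python
from h import *
inc([410.8,90.7,110],[np.pi,0,.1])
o=get_obs();print(o["moment"],o["contact_force"])
```

```text
turn [ 0.0023 -0.0032  0.2389] shift [ -58.5 -264.4   10.8]
[-0.00319305  0.02305238 -0.00610102] [ 0.38046125 -0.14250546 -0.46810495]
```

Call:
step_arm(increments="0 0 0.02 -10 -25 3 -1; 0 0 0.06 -20 -65 6 -1; 0 0 0.11 -30 -110 8 -1; 0 0 0.15 -40 -160 10 -1; 0 0 0.19 -50 -210 10 -1; 0 0 0.22 -55 -245 10 -1; 0 0 0.239 -58 -264 10 -1; 0 0 0.239 -58 -264 10 -1; 0 0 0.239 -58 -264 10 -1; 0 0 0.239 -58 -264 10 -1")

```text
time: 6.68
tool_pos: [410.9, 90.1, 109.5]
tcp_rot: [3.141, 0.0, 0.099]
contact_force: [-0.6, 0.2, -0.6]
grip_width: 10.6
```

Run:
```python
from h import *
o=get_obs();print(o["tool_pos"],o["tcp_rot"],o["contact_force"],o["moment"])
c=capture("wrist");np.savez("w3.npz",pos=o["tool_pos"],rot=o["tcp_rot"],f=c["frame"])
s=capture("scene");t=capture("top")
cv2.imwrite("pics/w3.png",c["frame"][:,:,::-1])
cv2.imwrite("pics/s3.png",cv2.resize(s["frame"][130:290,180:380,::-1],None,fx=4,fy=3.75,interpolation=cv2.INTER_CUBIC))
cv2.imwrite("pics/t3.png",cv2.resize(t["frame"][120:280,170:370,::-1],None,fx=4,fy=3.75,interpolation=cv2.INTER_CUBIC))
```

```text
[410.85078678  90.13328648 109.51750902] [3.14142493e+00 1.24251042e-04 9.88848270e-02] [-0.61192539  0.21713465 -0.55277536] [0.05028615 0.03409209 0.04230912]
```

View pics/w3.png

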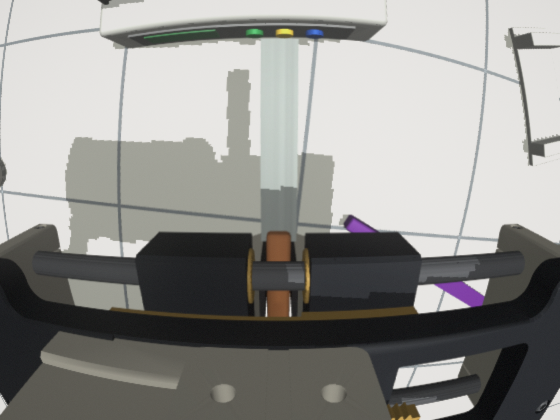

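View pics/s3.png

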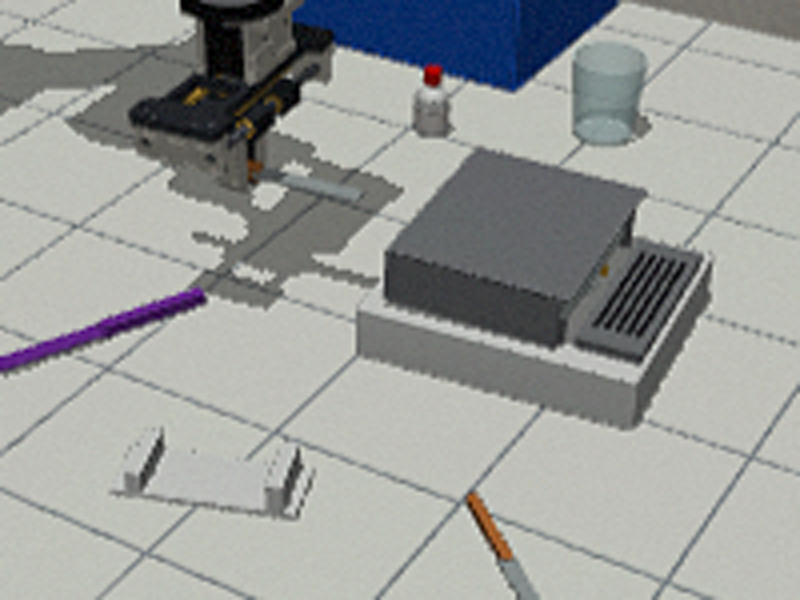

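View pics/t3.png

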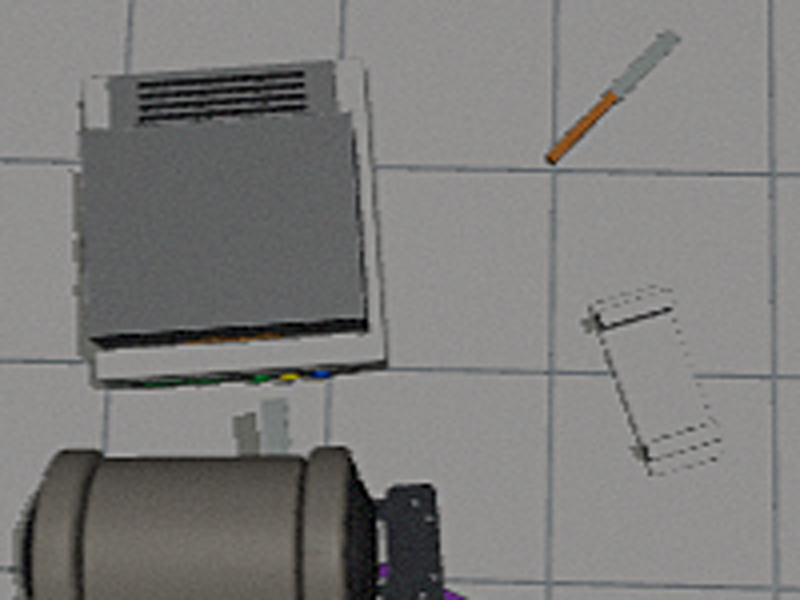

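Run:
```python
from h import *
d=np.load("w3.npz");pos,rot=d["pos"],d["rot"];c=capture("wrist");s=capture("scene");t=capture("top")
def tri(rs):
    A=np.zeros((3,3));b=np.zeros(3)
    for o,d in rs:
        d=d/np.linalg.norm(d);M=np.eye(3)-np.outer(d,d);A+=M;b+=M@o
    return np.linalg.solve(A,b)
rw=wray(c,(279.5,38.5),pos,rot);rs=ray(s,(269.9,181.7));rt=ray(t,(238.7,226.5))
print(tri([rs,rt]),tri([rw,rs]),tri([rw,rt]))
p=pos+np.array([104.5*np.cos(.1),104.5*np.sin(.1),-4.7]);print(p,px(s,p),px(t,p),wpx(c,p,pos,rot))
g=cv2.cvtColor(d["f"],cv2.COLOR_RGB2GRAY);print(g[30:50,280].tolist())
```

```text
[514.61861566  98.60293958 107.44379494] [513.55560758 100.95953334 105.8850118 ] [516.23585948 100.51666204  93.34439087]
[514.82872205 100.56587852 104.81750902] [270.1275281  182.19246597] [237.89407562 226.34832177] [280.45739217  36.06194549]
[200, 202, 201, 184, 108, 85, 85, 98, 168, 199, 202, 202, 202, 203, 203, 203, 203, 203, 203, 204]
```

Call:
step_arm(increments="0 0 0 0 0 25 -1; 0 0 0 0 0 45 -1; 0 0 0 0 0 50 -1; 0 0 0 0 0 50 -1; 0 0 0 12 0 50 -1; 0 0 0 25 0 50 -1; 0 0 0 35 0 50 -1; 0 0 0 40 0 50 -1; 0 0 0 40 0 50 -1; 0 0 0 40 0 50 -1")

```text
time: 8.22
tool_pos: [449.8, 94.8, 59.6]
tcp_rot: [3.142, 0.001, 0.1]
contact_force: [-1.1, -0.5, -1.0]
grip_width: 10.6
```

Run:
```python
from h import *
o=get_obs();print(o["tool_pos"],o["tcp_rot"],o["contact_force"],o["moment"])
c=capture("wrist");np.savez("w4.npz",pos=o["tool_pos"],rot=o["tcp_rot"],f=c["frame"])
s=capture("scene")
cv2.imwrite("pics/w4.png",cv2.resize(c["frame"][0:240,140:440,::-1],None,fx=2.5,fy=2.5,interpolation=cv2.INTER_CUBIC))
cv2.imwrite("pics/s4.png",cv2.resize(s["frame"][160:250,220:360,::-1],None,fx=5.6,fy=5.6,interpolation=cv2.INTER_CUBIC))
```

```text
[449.79367285  94.77273268  59.56302258] [3.14154566e+00 8.00508363e-04 9.98262367e-02] [-1.14330951 -0.50719284 -1.01773456] [0.01123557 0.06364081 0.07856824]
```

View pics/w4.png

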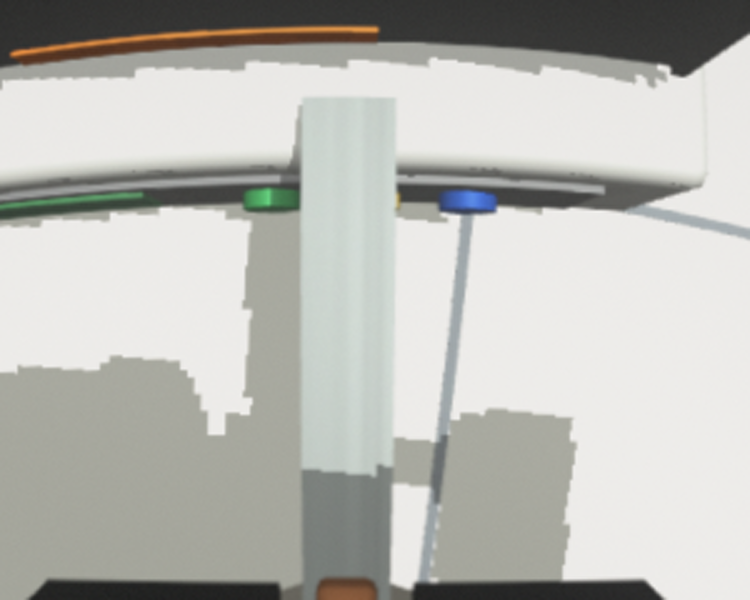

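View pics/s4.png

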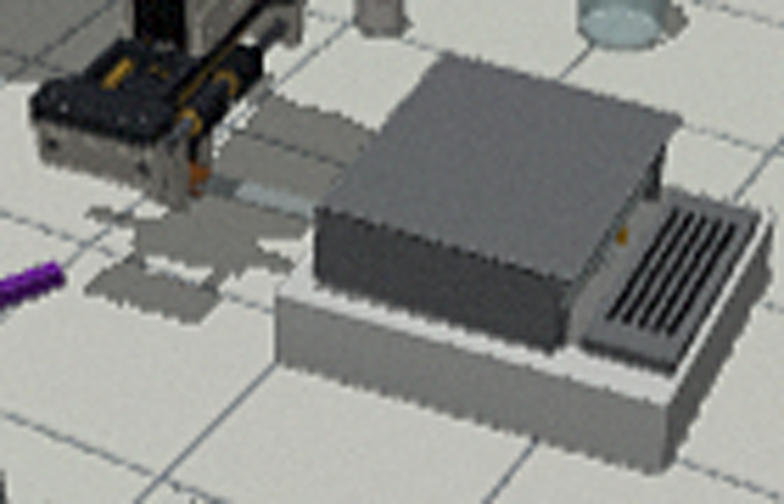

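Call:
step_arm(increments="0 0 0 0 0 1 -1; 0 0 0 4 0 1 -1; 0 0 0 8 0 1 -1; 0 0 0 12 0 1 -1; 0 0 0 16 0 1 -1; 0 0 0 16 0 1 -1; 0 0 0 16 0 1 -1")

```text
time: 9.2
tool_pos: [466.0, 96.4, 58.6]
tcp_rot: [3.142, 0.0, 0.1]
contact_force: [0.2, 0.7, -0.5]
grip_width: 10.8
```

Run:
```python
from h import *
o=get_obs();print(o["tool_pos"],o["tcp_rot"],o["contact_force"],o["moment"])
c=capture("wrist")
cv2.imwrite("pics/w5.png",cv2.resize(c["frame"][0:240,140:440,::-1],None,fx=2.5,fy=2.5,interpolation=cv2.INTER_CUBIC))
```

```text
[466.0364412   96.38850998  58.63616455] [3.14152019e+00 2.92109225e-04 9.98632944e-02] [ 0.21355977  0.71183707 -0.53299972] [ 0.03827377  0.01782182 -0.00968347]
```

View pics/w5.png

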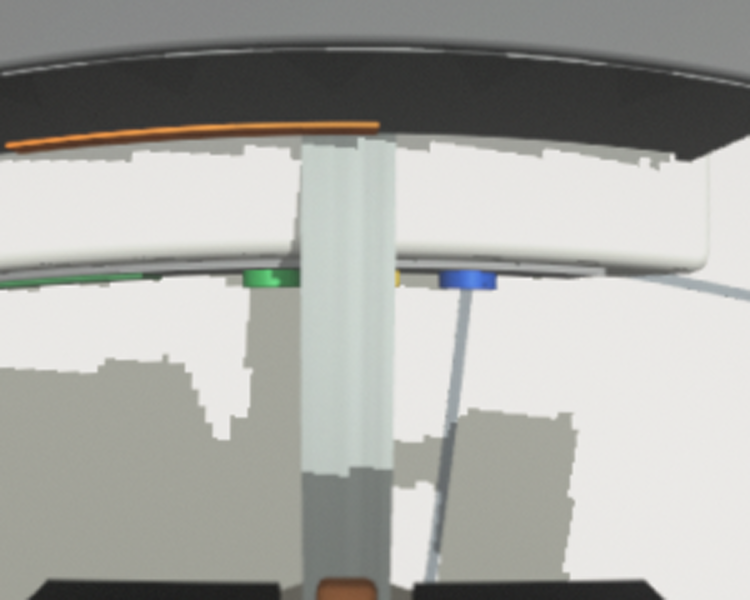

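The blade passes under the orange-marked lip at crop (348,137) with no contact force. I'll advance further.

Call:
step_arm(increments="0 0 0 4 0 0 -1; 0 0 0 8 0 0 -1; 0 0 0 12 0 0 -1; 0 0 0 12 0 0 -1; 0 0 0 12 0 0 -1")

```text
time: 9.88
tool_pos: [478.0, 97.6, 58.6]
tcp_rot: [3.142, 0.0, 0.1]
contact_force: [0.6, -0.6, -0.3]
grip_width: 10.5
```

Run:
```python
import numpy as np
H=8. # tool increments along path: lip angle th, lip contact; tip s beyond lip
L=np.hypot(130,8);a0=np.arctan2(-8,-130)
for th in np.arange(0,1.5,.1):
    x=130-130*np.cos(th)-8*np.sin(th)*-1*0; # simple
    # point (-130,-8) rotated so -x->+z : x'=x cos + z sin ; z'=-x sin + z cos
    xp=-130*np.cos(th)-8*np.sin(th);zp=130*np.sin(th)-8*np.cos(th)
    print(round(th,2),"lip dx",round(xp+130,1),"dz",round(zp+8,1))
```

```text
0.0 lip dx 0.0 dz 0.0
0.1 lip dx -0.1 dz 13.0
0.2 lip dx 1.0 dz 26.0
0.3 lip dx 3.4 dz 38.8
0.4 lip dx 7.1 dz 51.3
0.5 lip dx 12.1 dz 63.3
0.6 lip dx 18.2 dz 74.8
0.7 lip dx 25.4 dz 85.6
0.8 lip dx 33.7 dz 95.7
0.9 lip dx 42.9 dz 104.9
1.0 lip dx 53.0 dz 113.1
1.1 lip dx 63.9 dz 120.2
1.2 lip dx 75.4 dz 126.3
1.3 lip dx 87.5 dz 131.1
1.4 lip dx 100.0 dz 134.7
```

Call:
step_arm(increments="0 0 0 0 0 -3 -1; 0 0 0 0 0 -7 -1; 0 0 0 0 0 -12 -1; 0 0 0 0 0 -18 -1; 0 0 0 1 0 -24 -1; 0 0 0 2 0 -30 -1; 0 0 0 3 0 -36 -1; 0 0 0 4 0 -41 -1; 0 0 0 4 0 -41 -1")

```text
time: 11.0
tool_pos: [482.7, 98.0, 100.2]
tcp_rot: [3.141, -0.001, 0.1]
contact_force: [-0.1, -0.8, -0.8]
grip_width: 10.9
```

Run:
```python
from h import *
o=get_obs();print(o["tool_pos"],o["tcp_rot"],o["contact_force"],o["moment"])
c=capture("wrist");s=capture("scene")
cv2.imwrite("pics/w6.png",cv2.resize(c["frame"][0:240,140:440,::-1],None,fx=2.5,fy=2.5,interpolation=cv2.INTER_CUBIC))
cv2.imwrite("pics/s6.png",cv2.resize(s["frame"][140:240,220:360,::-1],None,fx=5.6,fy=5.6,interpolation=cv2.INTER_CUBIC))
```

```text
[482.66815366  98.02460368 100.21083068] [ 3.14144440e+00 -1.48195091e-03  9.98128923e-02] [-0.11011056 -0.84559473 -0.78304597] [0.03398974 0.01999159 0.00217742]
```

View pics/w6.png

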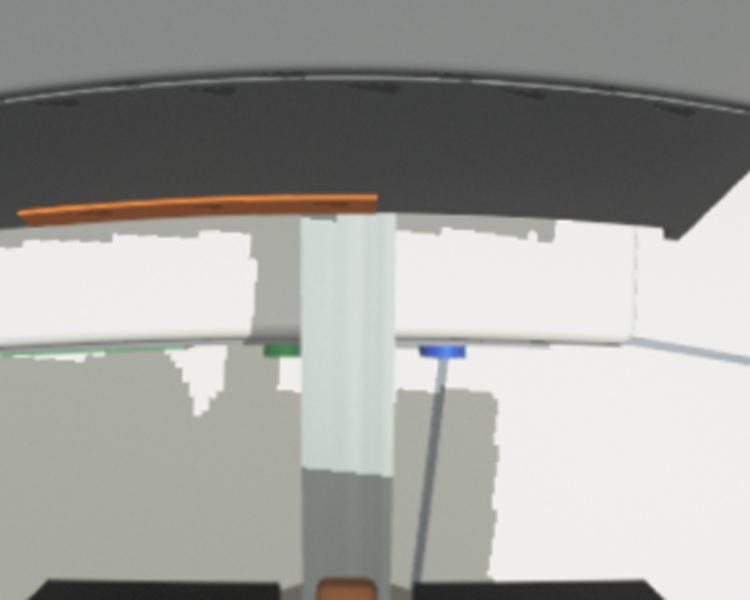

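View pics/s6.png

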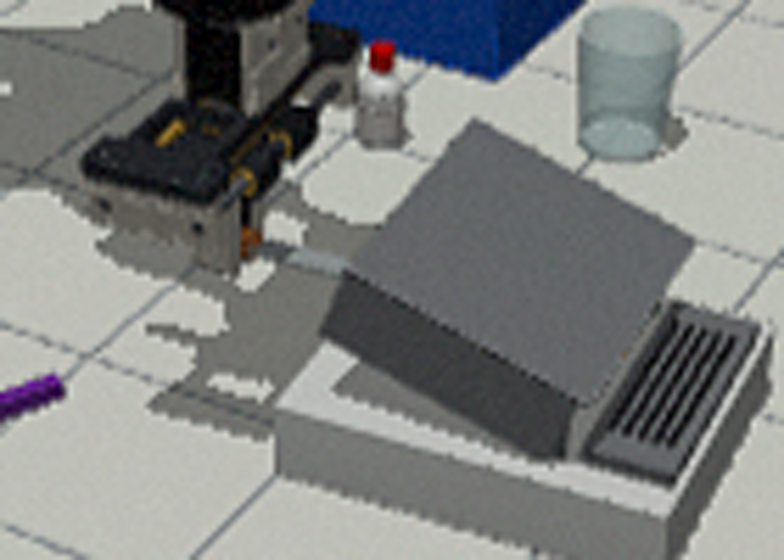

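Call:
step_arm(increments="0 0 0 2 0 -5 -1; 0 0 0 5 0 -12 -1; 0 0 0 8 0 -18 -1; 0 0 0 12 0 -24 -1; 0 0 0 16 0 -30 -1; 0 0 0 20 0 -36 -1; 0 0 0 24 0 -41 -1; 0 0 0 28 0 -47 -1; 0 0 0 34 0 -52 -1; 0 0 0 39 0 -57 -1; 0 0 0 44 0 -62 -1; 0 0 0 50 0 -66 -1; 0 0 0 50 0 -66 -1")

```text
time: 12.72
tool_pos: [532.7, 103.0, 166.0]
tcp_rot: [3.141, -0.001, 0.1]
contact_force: [0.0, 0.2, -1.3]
grip_width: 11.0
```

Run:
```python
from h import *
o=get_obs();print(o["tool_pos"],o["tcp_rot"],o["contact_force"],o["moment"])
c=capture("wrist");s=capture("scene")
cv2.imwrite("pics/w7.png",cv2.resize(c["frame"][0:240,140:440,::-1],None,fx=2.5,fy=2.5,interpolation=cv2.INTER_CUBIC))
cv2.imwrite("pics/s7.png",cv2.resize(s["frame"][120:230,220:360,::-1],None,fx=5.4,fy=5.4,interpolation=cv2.INTER_CUBIC))
```

```text
[532.65692897 103.00917273 166.04140906] [ 3.14146592e+00 -1.39110528e-03  9.97506965e-02] [ 0.03228211  0.23148715 -1.30056834] [-0.02084856  0.01036628 -0.00878525]
```

View pics/w7.png

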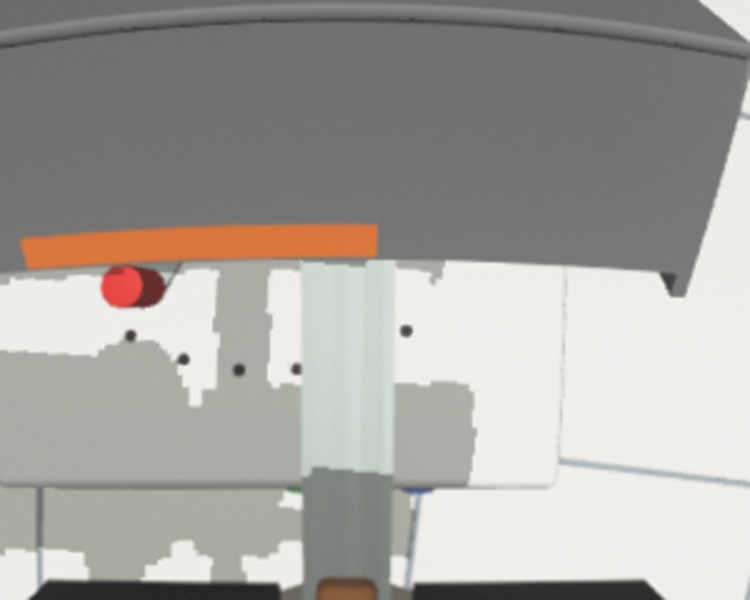

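View pics/s7.png

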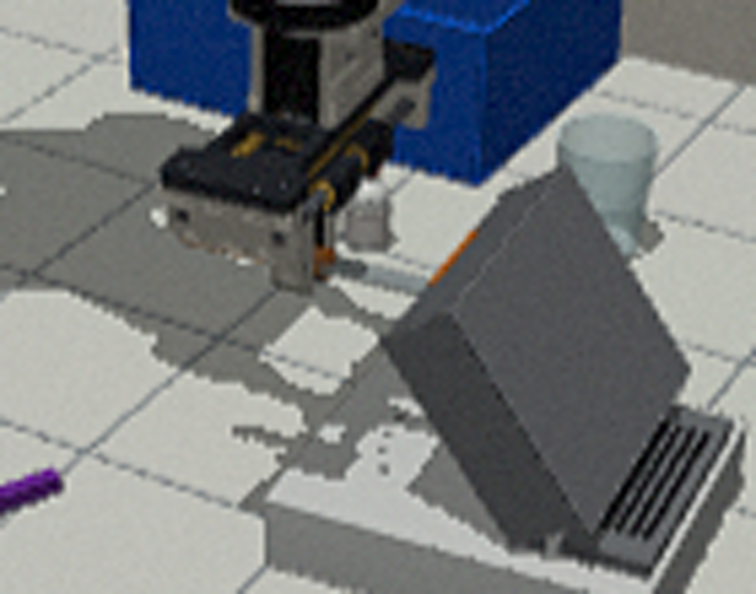

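Call:
step_arm(increments="0 0 0 7 0 -4 -1; 0 0 0 15 0 -8 -1; 0 0 0 22 0 -12 -1; 0 0 0 30 0 -15 -1; 0 0 0 37 0 -18 -1; 0 0 0 45 0 -21 -1; 0 0 0 52 0 -22 -1; 0 0 0 60 0 -22 -1; 0 0 0 67 0 -22 -1; 0 0 0 74 0 -22 -1; 0 0 0 80 0 -22 -1; 0 0 0 86 0 -22 -1; 0 0 0 91 0 -22 -1; 0 0 0 96 0 -22 -1; 0 0 0 96 0 -22 -1; 0 0 0 96 0 -22 -1")

```text
time: 14.82
tool_pos: [627.5, 112.6, 187.8]
tcp_rot: [3.141, -0.0, 0.1]
contact_force: [0.6, 0.4, 0.0]
grip_width: 10.8
```

Run:
```python
from h import *
o=get_obs();print(o["tool_pos"],o["tcp_rot"],o["contact_force"],o["moment"])
c=capture("wrist");s=capture("scene")
cv2.imwrite("pics/w8.png",cv2.resize(c["frame"][0:240,140:440,::-1],None,fx=2.5,fy=2.5,interpolation=cv2.INTER_CUBIC))
cv2.imwrite("pics/s8.png",cv2.resize(s["frame"][110:230,220:360,::-1],None,fx=5,fy=5,interpolation=cv2.INTER_CUBIC))
```

```text
[627.47773222 112.55538388 187.83844394] [ 3.14147379e+00 -4.80131983e-04  9.97956233e-02] [0.5817521  0.40946921 0.00153073] [0.0156786  0.03610413 0.02525027]
```

View pics/w8.png

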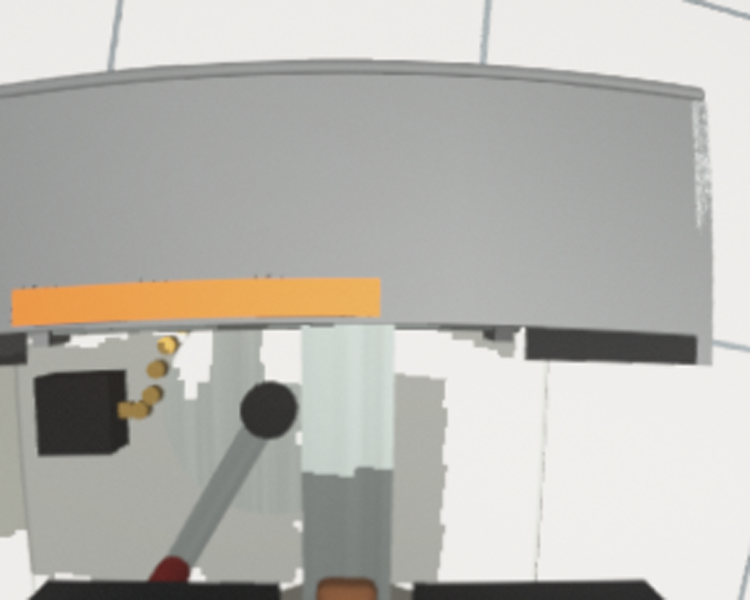

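View pics/s8.png

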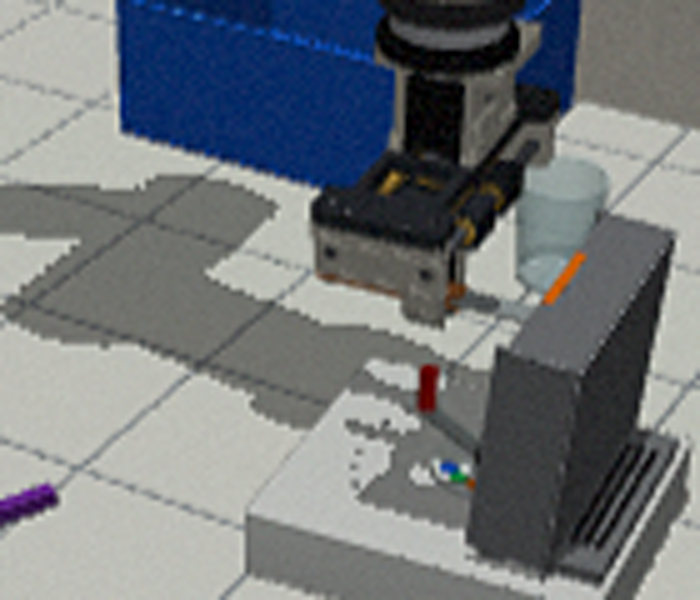

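Call:
step_arm(increments="0 0 0 5 0 0 -1; 0 0 0 10 0 0 -1; 0 0 0 13 0 0 -1; 0 0 0 13 0 0 -1; 0 0 0 13 0 0 -1")

```text
time: 15.55
tool_pos: [640.4, 113.8, 187.7]
tcp_rot: [3.141, -0.0, 0.1]
contact_force: [0.0, -0.6, -0.5]
grip_width: 10.5
```

Run:
```python
from h import *
o=get_obs();print(o["tool_pos"],o["contact_force"],o["moment"])
p=o["tool_pos"];rot=o["tcp_rot"]
c=capture("wrist")
f=c["frame"];hsv=cv2.cvtColor(f,cv2.COLOR_RGB2HSV);m=cv2.inRange(hsv,(8,130,120),(18,255,255));m[180:]=0;m[:,300:]=0
ys,xs=np.where(m>0);print(xs.min(),xs.max(),ys.min(),ys.max())
# orange lower edge near right end
col=[(x,ys[xs==x].max()) for x in range(xs.max()-60,xs.max()-3,20)]
cmid=[(x,y+.5) for x,y in col]
a=np.array([np.cos(.1),np.sin(.1),0]);h=np.array([691.4,144,66])
for uv in cmid:
    w=wonz(c,uv,194,p,rot);print(uv,w.round(1),"x rel hinge",(w-h)@a)
cv2.imwrite("pics/w9.png",cv2.resize(f[0:240,140:440,::-1],None,fx=2.5,fy=2.5,interpolation=cv2.INTER_CUBIC))
```

```text
[640.42858286 113.82711572 187.74192813] [ 0.00995194 -0.62585493 -0.45740424] [-0.01925487 -0.01359227 -0.0096023 ]
146 291 110 128
(231, np.float64(124.5)) [704.1 140.  194. ] x rel hinge 12.218851652388361
(251, np.float64(124.5)) [704.7 132.1 194. ] x rel hinge 12.073124744216765
(271, np.float64(124.5)) [705.5 124.2 194. ] x rel hinge 12.00738696980587
```

View pics/w9.png

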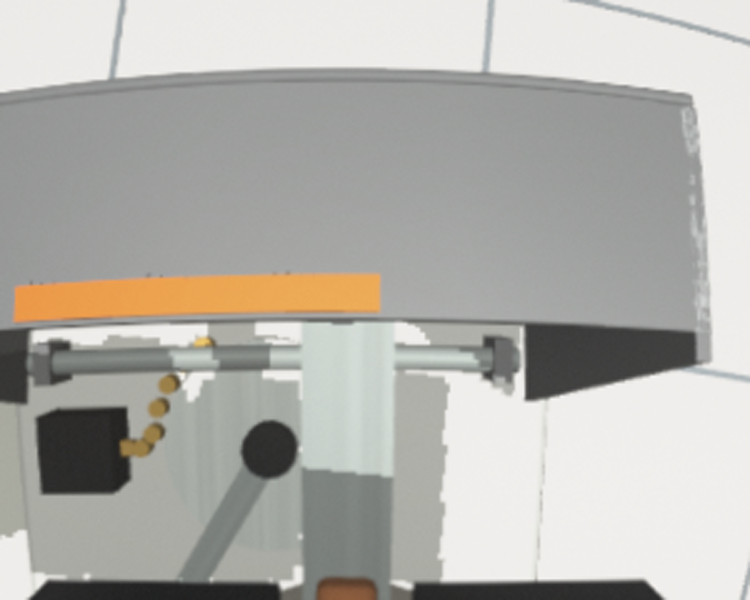

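Call:
step_arm(increments="0 0 0 -10 0 1 -1; 0 0 0 -30 0 1 -1; 0 0 0 -55 0 1 -1; 0 0 0 -85 0 1 -1; 0 0 0 -115 0 1 -1; 0 0 0 -135 0 1 -1; 0 0 0 -140 0 1 -1; 0 0 0 -140 0 1 -1")

```text
time: 16.6
tool_pos: [501.2, 99.9, 187.0]
tcp_rot: [3.141, -0.001, 0.1]
contact_force: [-0.2, -0.4, -0.0]
grip_width: 10.8
```

Run:
```python
from h import *
inc([552.9,-138.9,121],[np.pi,0,.339])
o=get_obs();p=o["tool_pos"];rot=o["tcp_rot"];c=capture("wrist");s=capture("scene")
cv2.imwrite("pics/w10.png",c["frame"][:,:,::-1])
np.savez("w10.npz",pos=p,rot=rot,f=c["frame"])
cv2.imwrite("pics/s10.png",cv2.resize(s["frame"][110:230,220:360,::-1],None,fx=5,fy=5,interpolation=cv2.INTER_CUBIC))
```

```text
turn [ 0.0003 -0.001  -0.2392] shift [ 27.5 242.7  66.1]
```

View pics/w10.png

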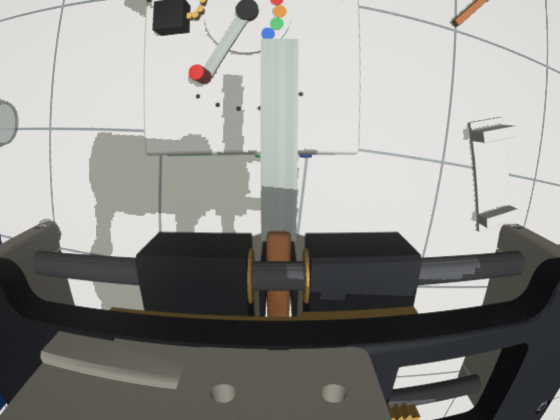

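View pics/s10.png

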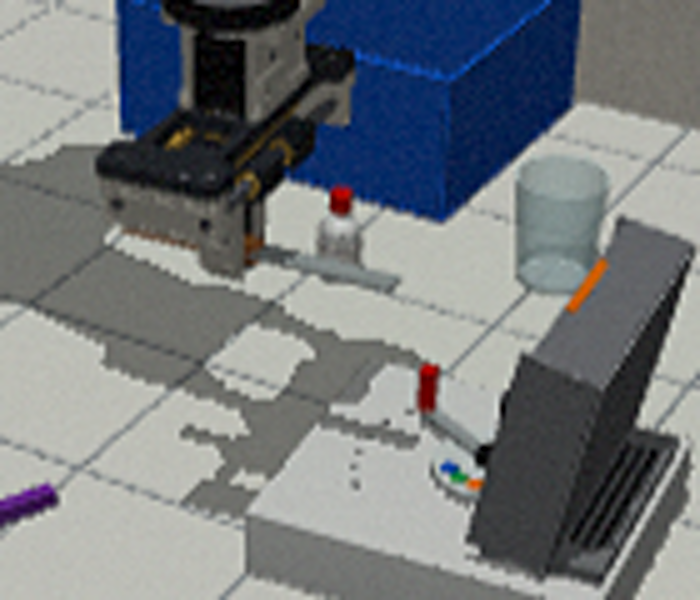

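Hood is open and leaning back, the red post is visible at (197,72), and the spatula is unshifted in the grip. Carrying the spatula back to its rest.

Call:
step_arm(increments="0 0 -0.02 0 20 0 -1; 0 0 -0.06 2 60 2 -1; 0 0 -0.11 5 105 10 -1; 0 0 -0.15 10 150 25 -1; 0 0 -0.19 17 195 40 -1; 0 0 -0.22 24 228 58 -1; 0 0 -0.239 27 243 66 -1; 0 0 -0.239 27 243 66 -1; 0 0 -0.239 27 243 66 -1; 0 0 -0.239 27 243 66 -1")

```text
time: 17.95
tool_pos: [552.3, -138.4, 121.2]
tcp_rot: [3.141, -0.001, 0.34]
contact_force: [0.0, 0.4, 0.7]
grip_width: 10.7
```

Run:
```python
from h import *
inc([552.9,-138.9,37],[np.pi,0,.339])
c=capture("wrist")
cv2.imwrite("pics/w11.png",c["frame"][:,:,::-1])
```

```text
turn [ 0.0005 -0.0006  0.0006] shift [ 0.4  0.6 84.2]
```

View pics/w11.png

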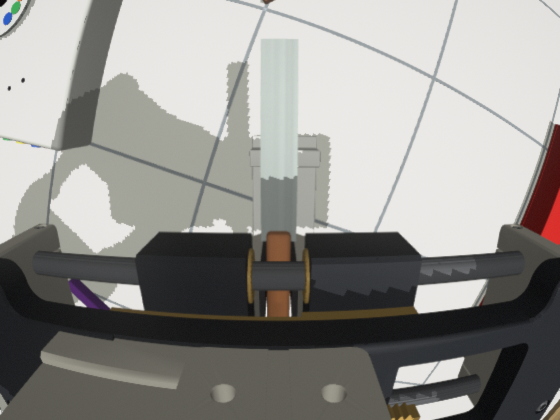

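Call:
step_arm(increments="0 0 0 0 0 25 -1; 0 0 0 0 0 50 -1; 0 0 0 0 0 68 -1; 0 0 0 0 0 78 -1; 0 0 0 0 0 83 -1; 0 0 0 0 0 85 -1; 0 0 0 0 0 85 -1; 0 0 0 0 0 85 -1; 0 0 0 0 0 85 -0.1; 0 0 0 0 0 85 -0.1; 0 0 0 0 0 85 -0.1; 0 0 0 0 0 85 -0.1; 0 0 0 0 0 85 -0.1; 0 0 0 0 0 85 -0.1; 0 0 0 0 0 85 -0.1; 0 0 0 0 0 85 -0.1")

```text
time: 20.0
tool_pos: [552.1, -139.2, 35.7]
tcp_rot: [3.141, 0.0, 0.339]
contact_force: [-0.8, 0.0, -0.8]
grip_width: 41.5
```

Call:
step_arm(increments="0 0 0 0 0 -15 -0.1; 0 0 0 0 0 -40 -0.1; 0 0 0 0 0 -80 -0.1; 0 0 0 0 0 -130 -0.1; 0 0 0 0 0 -170 -0.1; 0 0 0 0 0 -180 -0.1; 0 0 0 0 0 -180 -0.1")

```text
time: 20.88
tool_pos: [552.0, -139.2, 216.3]
tcp_rot: [3.141, -0.001, 0.339]
contact_force: [0.2, -0.2, -0.4]
grip_width: 41.1
```

Run:
```python
from h import *
o=get_obs();p=o["tool_pos"];rot=o["tcp_rot"];c=capture("wrist");s=capture("scene")
cv2.imwrite("pics/w12.png",c["frame"][:,:,::-1])
cv2.imwrite("pics/s12.png",cv2.resize(s["frame"][110:270,190:360,::-1],None,fx=4.2,fy=3.7,interpolation=cv2.INTER_CUBIC))
# post etc. from w10 picture
d=np.load("w10.npz");P=lambda u,v,z: wonz(c,(u,v),z,d["pos"],d["rot"]).round(1)
f=d["f"];hsv=cv2.cvtColor(f,cv2.COLOR_RGB2HSV);m=cv2.inRange(hsv,(0,150,150),(6,255,255))|cv2.inRange(hsv,(174,150,150),(180,255,255))
n,l,st,ce=cv2.connectedComponentsWithStats(m)
print([(st[i].tolist(),ce[i].round(1)) for i in range(1,n) if st[i,4]>20])
print("post top",P(197,72.5,92));print("hub",P(247,10,70))
for uv in ((198,97),(218,105),(238.5,108),(260,108),(301,94)): print("dot",P(*uv,50))
h=np.array([691.4,144,66]);a=.1;Rm=np.array([[np.cos(a),-np.sin(a)],[np.sin(a),np.cos(a)]])
piv=h[:2]+Rm@[-30,0];print("pivot",piv)
for q in (0,.23,.45,.67):
    x=-55*np.cos(q)-34*np.sin(q);y=34*np.cos(q)-55*np.sin(q);print("post",q,piv+Rm@[x,y])
```

```text
[([271, 0, 12, 5, 41], array([276.5,   1.5])), ([189, 65, 15, 15, 165], array([196.1,  71.9]))]
post top [599.  168.9  92. ]
hub [655.8 141.   70. ]
dot [583.6 177.1  50. ]
dot [577.8 159.2  50. ]
dot [576.5 141.7  50. ]
dot [577.9 123.9  50. ]
dot [593.1  91.4  50. ]
pivot [661.54987504 141.0049975 ]
post 0 [603.43030979 169.3443012 ]
post 0.23 [598.50008318 155.34807062]
post 0.45 [596.88966054 141.24303366]
post 0.67 [598.3961901  127.12652214]
```

View pics/w12.png

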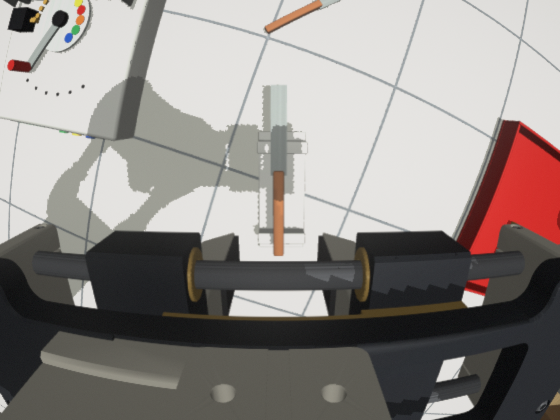

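View pics/s12.png

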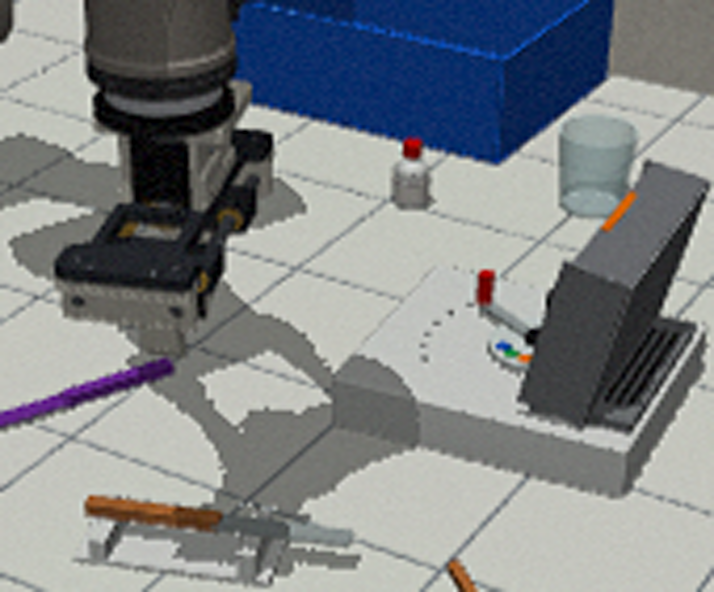

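Run:
```python
from h import *
inc([555,160,190],[np.pi,0,.1])
```

```text
turn [-0.0014  0.0021  0.2388] shift [ 102.8 -280.7   24.6]
```

Call:
step_arm(increments="0 0 0.02 5 -25 0 -0.1; 0 0 0.06 15 -70 0 -0.1; 0 0 0.1 35 -120 5 -0.1; 0 0 0.15 60 -170 10 -0.1; 0 0 0.19 80 -220 18 -0.1; 0 0 0.22 95 -260 24 -0.1; 0 0 0.239 103 -281 25 -0.1; 0 0 0.239 103 -281 25 -0.1; 0 0 0.239 103 -281 25 -0.1; 0 0 0.239 103 -281 25 -0.1")

```text
time: 22.22
tool_pos: [555.9, 158.9, 190.4]
tcp_rot: [3.141, 0.001, 0.099]
contact_force: [0.2, -0.5, -0.1]
grip_width: 41.4
```

Run:
```python
from h import *
o=get_obs();p=o["tool_pos"];rot=o["tcp_rot"];c=capture("wrist");print(p,rot)
np.savez("w13.npz",pos=p,rot=rot,f=c["frame"])
cv2.imwrite("pics/w13.png",c["frame"][:,:,::-1])
cv2.imwrite("pics/w13c.png",cv2.resize(c["frame"][0:240,140:440,::-1],None,fx=2.5,fy=2.5,interpolation=cv2.INTER_CUBIC))
```

```text
[555.86810462 158.89414062 190.39812809] [3.14125829e+00 6.33041894e-04 9.85156578e-02]
```

View pics/w13c.png

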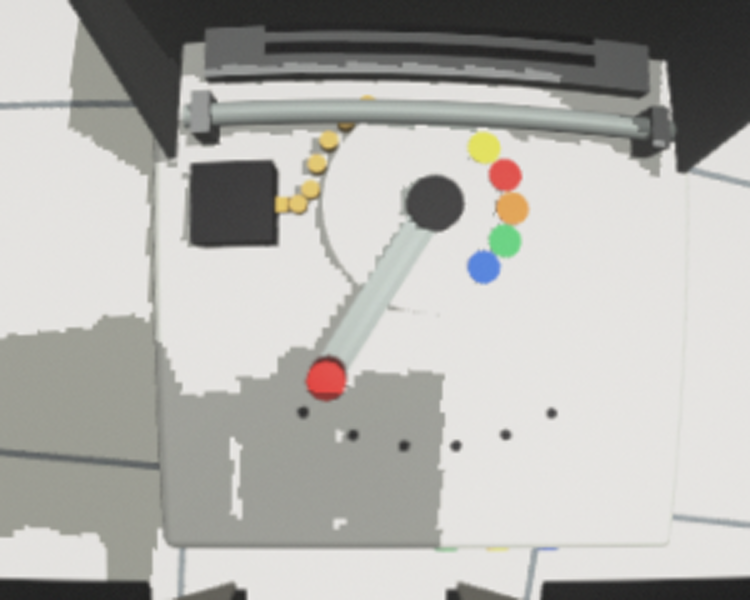

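The deck view shows the post top at crop (326,379), the hub at (435,203), and six dots from (303,412) to (551,412). Measuring these.

Run:
```python
from h import *
from scipy.optimize import least_squares
d=np.load("w13.npz");c=capture("wrist");p,rot=d["pos"],d["rot"]
P=lambda u,v,z: wonz(c,((u+.5)/2.5-.5+140,(v+.5)/2.5-.5),z,p,rot)
print("post",P(326,379,92),"hub",P(435,203,72).round(1))
D=np.array([P(u,v,50)[:2] for u,v in ((303,412),(353,435),(404,446),(456,446),(505,435),(551,412))]);print(D.round(1))
r=least_squares(lambda q:np.hypot(D[:,0]-q[0],D[:,1]-q[1])-q[2],[660,140,85]);print(r.x,r.fun.round(2))
v=D-r.x[:2];a=np.unwrap(np.arctan2(v[:,1],v[:,0]));print((a-a[0]).round(3),a[0])
pt=P(326,379,92)[:2]-r.x[:2];print(np.hypot(*pt),np.arctan2(pt[1],pt[0])%(2*np.pi), np.arctan2(34,-55)+.1)
```

```text
post [600.36012232 170.20275818  92.        ] hub [657.  142.5  72. ]
[[584.4 177.6]
 [578.1 159.8]
 [576.  142. ]
 [577.9 124. ]
 [583.6 107.3]
 [593.6  92.1]]
[655.58464801 141.84720357  79.63344694] [ 0.07 -0.08 -0.09  0.04  0.16 -0.1 ]
[0.    0.237 0.464 0.691 0.913 1.142] 2.6763220023166627
62.07886688523192 2.6672355534909884 2.6879113313827956
```

Run:
```python
from h import *
inc([600.2,170.1,91],[np.pi,0,.1])
```

```text
turn [ 0.0002  0.0001 -0.0015] shift [45.1 -6.6 99.7]
```

Call:
step_arm(increments="0 0 0 15 -3 0 -0.1; 0 0 0 32 -6 5 -0.1; 0 0 0 45 -7 25 -0.1; 0 0 0 45 -7 45 -0.1; 0 0 0 45 -7 65 -0.1; 0 0 0 45 -7 80 -0.1; 0 0 0 45 -7 90 -0.1; 0 0 0 45 -7 97 -0.1; 0 0 0 45 -7 99 -0.1; 0 0 0 45 -7 99 -0.1; 0 0 0 45 -7 99 -0.1")

```text
time: 23.7
tool_pos: [600.2, 171.6, 92.2]
tcp_rot: [3.142, -0.001, 0.1]
contact_force: [-0.2, 0.6, 0.6]
grip_width: 41.4
```

Run:
```python
from h import *
o=get_obs();p=o["tool_pos"];rot=o["tcp_rot"];c=capture("wrist");print(p,rot,o["contact_force"])
cv2.imwrite("pics/w14.png",c["frame"][:,:,::-1])
s=capture("scene")
cv2.imwrite("pics/s14.png",cv2.resize(s["frame"][110:230,220:360,::-1],None,fx=5,fy=5,interpolation=cv2.INTER_CUBIC))
```

```text
[600.21826509 171.55992095  92.22280278] [ 3.14158159e+00 -9.95219031e-04  9.98353031e-02] [-0.1736818   0.6308776   0.58929118]
```

View pics/w14.png

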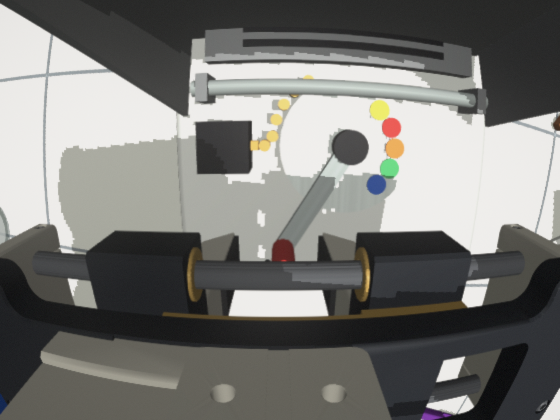

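View pics/s14.png

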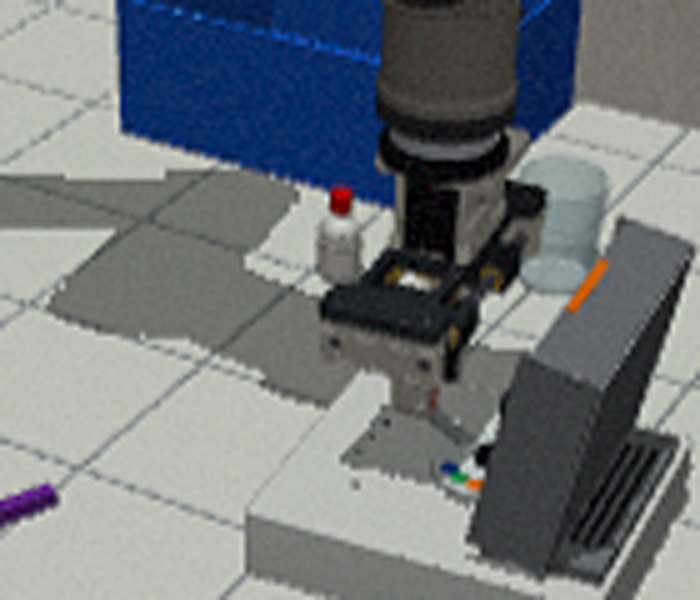

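Run:
```python
from h import *
o=get_obs();p=o["tool_pos"];rot=o["tcp_rot"];c=capture("wrist")
print(wpx(c,[600.4,170.2,92],p,rot),wpx(c,[604,169.5,92],p,rot))
hsv=cv2.cvtColor(c["frame"],cv2.COLOR_RGB2HSV);m=cv2.inRange(hsv,(0,150,50),(6,255,255))|cv2.inRange(hsv,(174,150,50),(180,255,255));m[:,:260]=0;m[:,310:]=0
ys,xs=np.where(m>0);print(xs.min(),xs.max(),ys.min(),ys.max())
print(wonz(c,((xs.min()+xs.max())/2,ys.min()),80,p,rot))
```

```text
[283.39890649 270.69104215] [285.76200685 263.8221295 ]
273 292 240 260
[610.94415402 171.58459655  80.        ]
```

Call:
step_arm(increments="0 0 0 2 1 0 -0.3; 0 0 0 2 1 0 -0.5; 0 0 0 2 1 0 -0.65; 0 0 0 2 1 0 -1; 0 0 0 2 1 0 -1; 0 0 0 2 1 0 -1; 0 0 0 2 1 0 -1; 0 0 0 2 1 0 -1; 0 0 0 2 1 0 -1; 0 0 0 2 1 0 -1")

```text
time: 25.1
tool_pos: [602.1, 169.5, 91.6]
tcp_rot: [3.14, 0.0, 0.1]
contact_force: [-0.1, -5.1, 0.0]
grip_width: 11.0
```

Run:
```python
from h import *
o=get_obs();p=o["tool_pos"];rot=o["tcp_rot"];c=capture("wrist");print(p,rot,o["contact_force"],o["moment"],o["grip_width"])
cv2.imwrite("pics/w15.png",c["frame"][:,:,::-1])
```

```text
[602.13388918 169.53914735  91.61583373] [3.13988654e+00 2.78003382e-04 9.96568792e-02] [-0.05275359 -5.13964369  0.04755025] [-0.82192177 -0.04223917  0.0287793 ] 10.99359540688286
```

View pics/w15.png

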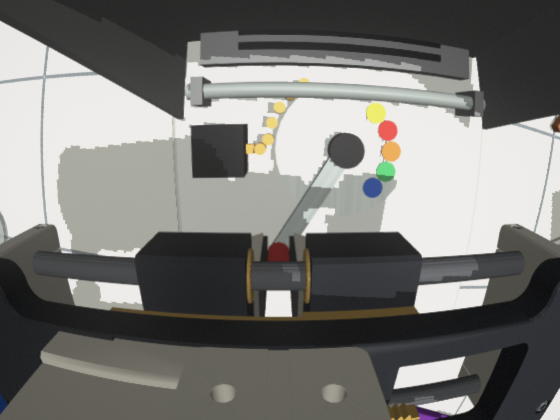

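Run:
```python
import numpy as np
for q in (.07,.14,.21,.28,.35,.42,.49,.56,.6,.64,.67):
    print(q,round(55-55*np.cos(q)-34*np.sin(q),1),round(-(34*np.cos(q)-55*np.sin(q)-34),1))
```

```text
0.07 -2.2 3.9
0.14 -4.2 8.0
0.21 -5.9 12.2
0.28 -7.3 16.5
0.35 -8.3 20.9
0.42 -9.1 25.4
0.49 -9.5 29.9
0.56 -9.7 34.4
0.6 -9.6 37.0
0.64 -9.4 39.6
0.67 -9.2 41.5
```

Push to q≈0.49 first, then check.

Call:
step_arm(increments="0 0 0 -1 3 0 -1; 0 0 0 -2 5 0 -1; 0 0 0 -4 9 0 -1; 0 0 0 -5 11 0 -1; 0 0 0 -6 13 0 -1; 0 0 0 -7 17 0 -1; 0 0 0 -8 20 0 -1; 0 0 0 -8.5 22 0 -1; 0 0 0 -9 26 0 -1; 0 0 0 -9.5 29 0 -1; 0 0 0 -9.5 31 0 -1; 0 0 0 -9.5 31 0 -1; 0 0 0 -9.5 31 0 -1")

```text
time: 26.78
tool_pos: [593.4, 141.0, 91.6]
tcp_rot: [-3.139, 0.004, 0.101]
contact_force: [-7.1, 7.3, 3.6]
grip_width: 11.3
```

Run:
```python
from h import *
o=get_obs();p=o["tool_pos"];rot=o["tcp_rot"];c=capture("wrist");print(p,rot,o["contact_force"],o["moment"],o["grip_width"])
np.savez("w16.npz",pos=p,rot=rot,f=c["frame"])
cv2.imwrite("pics/w16.png",c["frame"][:,:,::-1])
```

```text
[593.44321005 140.97887244  91.57454132] [-3.13864108  0.00412212  0.100796  ] [-7.13293328  7.26193235  3.5685486 ] [1.28577516 1.04139616 0.25211917] 11.331927164645926
```

View pics/w16.png

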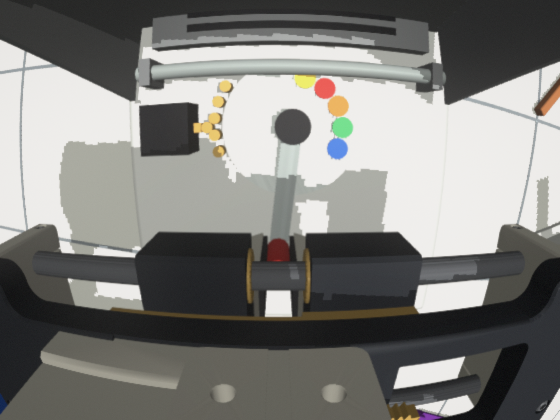

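Call:
step_arm(increments="0 0 0 -0.5 2 0 -1; 0 0 0 -1 4 0 -1; 0 0 0 -1 6 0 -1; 0 0 0 -1 8 0 -1; 0 0 0 -1 10 0 -1; 0 0 0 -1 12 0 -1; 0 0 0 -1 12 0 -1; 0 0 0 -1 12 0 -1; 0 0 0 -1 12 0 -1")

```text
time: 27.95
tool_pos: [593.4, 128.4, 91.5]
tcp_rot: [-3.139, 0.005, 0.101]
contact_force: [-7.1, 4.3, 4.1]
grip_width: 11.2
```

Run:
```python
from h import *
o=get_obs();p=o["tool_pos"];rot=o["tcp_rot"];c=capture("wrist");print(p,rot,o["contact_force"],o["moment"],o["grip_width"])
dd=R.from_euler('z',-.1).apply(p-np.array([602.13,169.54,91.6]));print("lever frame disp",dd)
np.savez("w17.npz",pos=p,rot=rot,f=c["frame"])
for pv in ((658.5,141.9),(661.5,141)):
    v=R.from_euler('z',-.1).apply([p[0]-pv[0],p[1]-pv[1],0]);print("q est",.5536-np.arctan2(v[1],-v[0]),np.hypot(*v[:2]))
cv2.imwrite("pics/w17.png",c["frame"][:,:,::-1])
```

```text
[593.36511241 128.42872704  91.49784805] [-3.13933923  0.00504463  0.10080464] [-7.10154884  4.34943651  4.12758445] [0.96185512 1.19246855 0.27194987] 11.241363397811554
lever frame disp [-12.8253785  -40.03085916  -0.10215195]
q est 0.6575456809056488 66.5133729150657
q est 0.6360537508615643 69.28491762814024
```

View pics/w17.png

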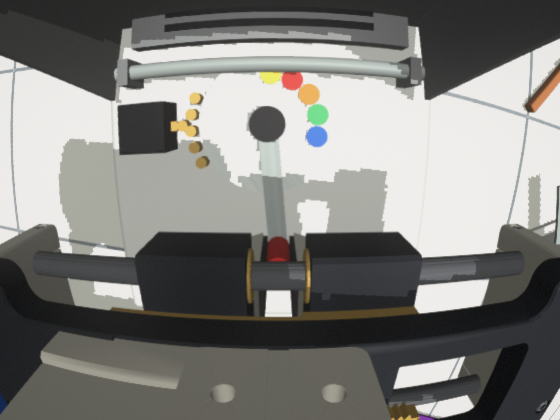

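Run:
```python
from h import *
c=capture("wrist")
for n in ("w13","w16","w17"):
    d=np.load(n+".npz");p,rot=d["pos"],d["rot"]
    cv2.imwrite(f"pics/{n}z.png",cv2.resize(d["f"][90:270,190:370,::-1],None,fx=3.3,fy=3.3,interpolation=cv2.INTER_CUBIC))
    f=d["f"].astype(int)
    sm=cv2.cvtColor(d["f"],cv2.COLOR_RGB2HSV)
    # hub: dark blob
    m=((f.max(2)<75)).astype(np.uint8);m[:60]=0;m[185:]=0;m[:,:235]=0
    k,l,st,ce=cv2.connectedComponentsWithStats(m)
    b=[i for i in range(1,k) if 300<st[i,4]<2000];print(n,[(st[i].tolist(),ce[i].round(1),wonz(c,ce[i],75,p,rot).round(1)) for i in b])
```

```text
w13 [([235, 65, 16, 33, 500], array([242.1,  81. ]), array([651.1, 197. ,  75. ])), ([303, 71, 21, 20, 320], array([313.4,  80.8]), array([656.6, 143. ,  75. ]))]
w16 []
w17 [([423, 60, 87, 39, 1752], array([453.1,  72.9]), array([697.8,  51.4,  75. ]))]
```

View pics/w17z.png

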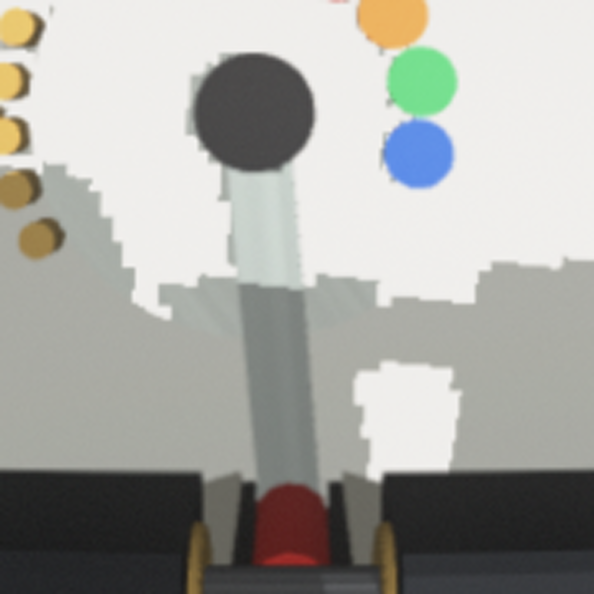

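Run:
```python
from h import *
c=capture("wrist")
res={}
for n in ("w13","w16","w17"):
    d=np.load(n+".npz");p,rot=d["pos"],d["rot"];hsv=cv2.cvtColor(d["f"],cv2.COLOR_RGB2HSV)
    out=[]
    for lo,hi in (((50,90,60),(80,255,255)),((100,110,90),(125,255,255)),((10,100,150),(17,180,255))):
        m=cv2.inRange(hsv,lo,hi);m[:40]=0;m[200:]=0;m[:,:270]=0;m[:,400:]=0
        k,l,st,ce=cv2.connectedComponentsWithStats(m);i=1+np.argmax(st[1:,4]);out.append(wonz(c,ce[i],62,p,rot)[:2]);print(n,st[i,4],ce[i].round(1),end=' ')
    res[n]=np.array(out);print(res[n].round(1).tolist())
def ang(A):
    return [np.arctan2(*(A[i]-A[j])[::-1]) for i,j in ((0,1),(2,1),(2,0))]
a0=np.array(ang(res["w13"]))
for n in ("w16","w17"):
    print(n,(np.array(ang(res[n]))-a0+np.pi)%(2*np.pi)-np.pi)
# about pivot
for pv in ((657,142.2),(659,141.8)):
  for n in ("w13","w16","w17"): 
    v=res[n]-pv;print(pv,n,np.arctan2(v[:,1],v[:,0]).round(3))
d=np.load("w17.npz");q=lambda x,y:wonz(c,(190+x/3.3,90+y/3.3),67,d["pos"],d["rot"])
v=q(288,460)-q(264,200);print("arm dir",.5536-(np.pi+.1-np.arctan2(v[1],v[0]))%(2*np.pi))
```

```text
w13 118 [341.4  95.9] w13 118 [333.3 106.4] w13 123 [344.5  82.8] [[649.1, 117.9], [639.6, 123.6], [660.3, 116.5]]
w16 313 [342.  127.1] w16 309 [336.9 148.3] w16 8 [328.2 106.5] [[660.7, 116.5], [649.6, 117.7], [670.3, 124.7]]
w17 323 [317.4 114.3] w17 318 [316.4 136.2] w17 8 [302.6 100.8] [[665.5, 117.1], [654.4, 116.4], [671.4, 125.2]]
w16 [0.42730641 0.65830323 0.84113644]
w17 [0.6107587  0.81312622 1.06585317]
(657, 142.2) w13 [-1.886 -2.325 -1.444]
(657, 142.2) w16 [-1.426 -1.863 -0.923]
(657, 142.2) w17 [-1.244 -1.671 -0.865]
(659, 141.8) w13 [-1.964 -2.391 -1.521]
(659, 141.8) w16 [-1.502 -1.942 -0.99 ]
(659, 141.8) w17 [-1.313 -1.75  -0.926]
arm dir -5.6415586368003146
```

All the angle estimates (wheel discs, arm line, TCP) give q≈0.64–0.65, so the lever is past pin 3. A small nudge towards 0.67, then hold.

Call:
step_arm(increments="0 0 0 -0.5 0.5 0 -1; 0 0 0 -1 1 0 -1; 0 0 0 -1 1.5 0 -1; 0 0 0 -1 1.5 0 -1; 0 0 0 -1 1.5 0 -1; 0 0 0 -1 1.5 0 -1; 0 0 0 -1 1.5 0 -1; 0 0 0 -1 1.5 0 -1; 0 0 0 -1 1.5 0 -1; 0 0 0 -1 1.5 0 -1; 0 0 0 -1 1.5 0 -1; 0 0 0 -1 1.5 0 -1")

```text
time: 29.6
tool_pos: [593.4, 127.2, 91.5]
tcp_rot: [-3.139, 0.003, 0.101]
contact_force: [-4.1, 6.5, 2.2]
grip_width: 11.3
```

Run:
```python
from h import *
o=get_obs();p=o["tool_pos"];rot=o["tcp_rot"];c=capture("wrist");print(p,o["dq"].round(4),o["contact_force"],o["grip_width"])
print(R.from_euler('z',-.1).apply(p-np.array([602.13,169.54,91.6])))
hsv=cv2.cvtColor(c["frame"],cv2.COLOR_RGB2HSV)
for lo,hi,a0 in (((50,90,60),(80,255,255),-1.925),((100,110,90),(125,255,255),-2.358)):
    m=cv2.inRange(hsv,lo,hi);m[:40]=0;m[200:]=0;m[:,:270]=0;m[:,400:]=0
    k,l,st,ce=cv2.connectedComponentsWithStats(m);i=1+np.argmax(st[1:,4]);v=wonz(c,ce[i],62,p,rot)[:2]-[658,142];print(ce[i],"q",np.arctan2(v[1],v[0])-a0)
s=capture("scene");cv2.imwrite("pics/s18.png",cv2.resize(s["frame"][110:270,190:360,::-1],None,fx=4.2,fy=3.7,interpolation=cv2.INTER_CUBIC))
```

```text
[593.4119152  127.21586055  91.54919327] [-0.0004  0.0001 -0.0004 -0.0001 -0.0007 -0.0012] [-4.07521796  6.50951176  2.1798624 ] 11.307688833638801
[-12.89989413 -41.24233885  -0.05080673]
[314.77399381 113.25077399] q 0.6666374624033116
[314.290625 135.278125] q 0.664872748239985
```

View pics/s18.png

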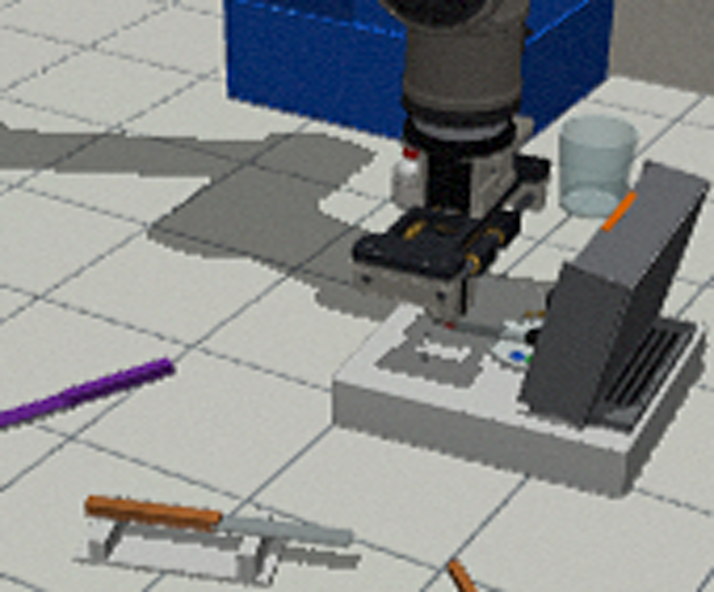

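The lever is at about 0.666 with 6.5 N spring load. The hood is open, the spatula is on its rest and the bystanders are where they stood, so I'm handing in.

```bash
python3 -c "
from plant import close_job,get_obs
print(close_job());o=get_obs();print(o['time'],o['tool_pos'],o['contact_force'])"
```

```text
the job is handed in; nothing more can be done
None
the job is handed in; nothing more can be done
```

I levered the hood open with the spatula blade, put the spatula back on its rest, and pushed the filter lever to the third click. I handed the job in at about 30 s with the gripper still holding the post. The hand-in gave no verdict, so these are my own last checks:

- **Hood:** it leans back past upright. I measured about 1.7 rad from the wrist camera when the blade left it, and the last scene picture shows it still standing open.
- **Spatula:** it lies on its rest, let go. I judged this by eye from the last scene picture.
- **Lever:** the wheel's coloured discs put it at 0.665–0.667 rad, right at the third notch (0.67). The arm's joints were still, with about 6.5 N of spring load on the gripper.
- **Bystanders:** the beaker stands where it was. The dropper bottle, partly hidden by the arm, also looks unmoved. The brass weight is outside that last picture, and the arm never went near it.

**Disagreements in the measurements:**
- The camera and geometry estimates of where the post and pivot stand differed by 3–4 mm.
- While pushing, the arm was pressed 2–4 mm outward from the planned arc, with up to 7 N along x. This was about 4 N at the end.

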